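# Photograph a set of printing blocks and pack them in their case

## Robot

A 6-joint arm with a two-finger parallel gripper is mounted at the origin on the work surface. World frame = base frame: x ahead of the robot, y to its left, z up, the work surface at z = 0. Lengths are in m, angles in rad, forces in N, time in s.
With the tool pointing down it reaches from about 0.25 to 0.725 m from the base axis. Payload 4 kg.
Tool frame: the origin (TCP) lies midway between the tips of the shut fingers; the grasp point (between the pads) lies 19 mm behind it; z points along the fingers, y is the line along which they close (so a half turn about z gives the same grasp; the last joint's range is limited). The gripper opens to 85 mm and grips with 20 to 120 N. Pads are 22 mm wide; open, the fingers measure 114 mm over their backs; the gripper's body (76 mm by 85 mm) begins 54 mm behind the grasp point. The pads swing forward as they close: fully open they stand 13 mm farther back than shut.
Start: joints at [1.116, 0.241, 0.005, 1.335, 0, 1.571], TCP at [0.22, 0.449, 0.231] pointing down, gripper open.
Joint ranges: [-2.72, 2.72], [-1.05, 1.87], [-1.09, 1.28], [-1.99, 2.15], [-1.42, 1.44], [-3.14, 3.14]. Speed limits (rad/s): [2.79, 2.79, 3.14, 3.14, 3.14, 3.14].

## Interface

Orientations are given as a unit quaternion [x, y, z, w].
In Python, from workcell import monitor, vision, job gives the robot as it stands.
- The arm moves only by the tool move_arm, never from a script. Its argument "moves" is a list that holds one entry, the list of rows, each a list of 5 numbers: the shift along the world's x, y, z in m, then the turn about the world's z in degrees, then the opening in per cent of the stroke, from 0 (shut) to 100 (fully open). In form: [[[x, y, z, turn, gripper], ...]]. A call has 1 to 5 rows; each row is the pose to reach, as a shift and turn from the pose commanded when the call began; what a row does not reach only later rows make up. A row lasts 1/8 s, in which the tool goes at most 62.5 mm and 10.7 degrees, less where a joint would pass 70% of its speed; a pose out of reach is approached as far as the arm can. A call with a gripper value outside its range is refused whole. The fingers move at their own pace and stop on an object; the grip force is fixed at half the most. Time passes only in rows, so rows that repeat a pose let the fingers close. It gives the time, the measured TCP pose, the force, the opening and the grip force at its end, in the units of the state.
- monitor.get_obs(): the state, without advancing time (a new reading comes with each control period).
- vision.camera(name): name is "side" or "top" or "wrist"; returns a dict with "color" (384x512x3 uint8, red, green, blue), "camera_matrix" (3x3 intrinsics, pixels), "eye" and "attitude" of the camera in the world; the wrist camera has in their place "hand_eye" (4x4, takes a point from camera to tool coordinates, whose origin is the TCP and whose axes are the flange's). Camera axes: x right, y up, looking along -z (the intrinsics and any distortion apply to the point x, -y, -z); pixel columns grow to the right and rows downward; lengths in m; the calibration is good to about 2 mm. A picture is of the moment at which its call begins: read the wrist's pose just before it. There is no depth.
- job.job_done(): hands the job in; it is judged then, once.
The state is a dict: "clock": time; "joint_pos": joint angles; "joint_vel": joint speeds; "tau": joint torques, N m; "eef_pos": TCP position; "tool_rot": TCP orientation; "ft_force": force on the tool from outside, world axes, zero at the start; "ft_torque": the same for the moment, N m; "grip_width": finger opening in m; "grasp_force": force on a finger pad.
Only numpy, scipy, OpenCV 4.12 (cv2) and the standard library are available. Lean on these libraries where they do the work, as an engineer would, in place of code of your own. Each camera call takes 0.05 s, during which the arm holds its last target. There are 200 camera calls.

## Task

Square up all the printing blocks on the register board, end to end in one close row with their long sides flat against the long fence and the first one also against the short fence. With them lying so, pull the lamp switch fully out so that the camera on its stand can take its picture, leave it on for three seconds, then push it fully home. Then lay each block flat in a pocket of its own in the open case, face up, and shut the case so that the two halves meet all along their edges, leaving the other things on the table alone.

Things in the scene. Friction and masses are not known exactly. Their poses are not given: they have to be found in the camera images.
- block1_c (a point): Relief printing block, 70 x 50 x 23 mm, 0.11 kg: pale wooden mount, brown face on top with a black cut motif (leaf). Its centre, 11.5 mm above its underside; x along its 70 mm length, y along its 50 mm width, z up. Blocks are interchangeable, either way round. Three or four are there; an absent one gives None.
- block2_c (a point): Relief printing block, 70 x 50 x 23 mm, 0.11 kg: pale wooden mount, brown face on top with a black cut motif (star). Its centre, 11.5 mm above its underside; x along its 70 mm length, y along its 50 mm width, z up. Blocks are interchangeable, either way round. Three or four are there; an absent one gives None.
- block3_c (a point): Relief printing block, 70 x 50 x 23 mm, 0.11 kg: pale wooden mount, brown face on top with a black cut motif (wavy lines). Its centre, 11.5 mm above its underside; x along its 70 mm length, y along its 50 mm width, z up. Blocks are interchangeable, either way round. Three or four are there; an absent one gives None.
- block4_c (a point): Relief printing block, 70 x 50 x 23 mm, 0.11 kg: pale wooden mount, brown face on top with a black cut motif (rings). Its centre, 11.5 mm above its underside; x along its 70 mm length, y along its 50 mm width, z up. Blocks are interchangeable, either way round. Three or four are there; an absent one gives None.
- lay: Register board, fixed: a grey metal sheet 92 x 306 x 2 mm with two bright metal fences 12 mm wide that rise 8 mm above it, a long one on its far side and a short one across its left end (seen from the robot); its other edges are open. Turned a little; it lies left or right of the robot and the case on the other side. Origin: centre of the underside.
- lay_corner (a point): Corner where the inner faces of the two fences meet, on the sheet's upper surface, 2 mm above the table. x: square to the long fence, pointing out over it; y: along it, out over the short one; z up. Free sheet: 80 mm to -x, 294 mm to -y. Blocks in the row have their 70 mm sides along y, their centres at x = -25 mm and y = -35, -105, -175, -245 mm.
- case: Slim grey clamshell case, 69 x 329 mm, 32 mm high when shut, fixed: a lower half 14 mm high with four pockets in a row along its length, and a lid 18 mm high hinged on the far long side. Each pocket is 75 mm along the case by 55 mm across and 10 mm deep; a block in it stands out 13 mm above the rim. Origin: centre of the underside.
- pocket0 (a point): Centre of the floor of the right-hand pocket (seen from the robot), 4 mm above the table. x: across the case, towards the hinge; y: along the case, to the left; z up. A block's 70 mm length lies along y.
- pocket1 (a point): Centre of the floor of the second pocket from the right, 80 mm to +y from pocket0; same axes.
- pocket2 (a point): Centre of the floor of the third pocket from the right, 160 mm to +y from pocket0; same axes.
- pocket3 (a point): Centre of the floor of the left-hand pocket, 240 mm to +y from pocket0; same axes.
- case_hinge (a point): Middle of the case's hinge line, 14 mm above the table (rim height) and 34.5 mm to +x from the pockets' centre line; the hinge runs along y; same axes as the pockets.
- lid_edge (a point): Middle of the lid's free long edge, at the outer face of the lid's front wall on its rim: the point that comes down on the front edge of the lower half. It is 69 mm from the hinge line. x: pointing from the free edge to the hinge; z: from the rim to the lid's outer face, which is 18 mm from the rim.
- case_lid (a joint): Angle of the lid in rad: 0 shut with the edges together, grows as it opens (1.57 upright), at most 2.6. It starts open, leaning away from the robot. A stiff hinge (0.075 N m) holds it at any angle; 2 N or so at the free edge moves it. No catch holds it or needs fastening.
- knob_head (a point): Centre of the head of the lamp switch, a black push-pull knob standing upright in the middle of the top of a fixed grey power box (95 x 105 mm, 55 mm high, at the left). The head is a disc 38 mm across, 16 mm thick, on a 16 mm stem; pushed in (as at the start, off) its underside is 10 mm above the box, its centre 73 mm above the table. z: up, the way it is pulled.
- knob (a joint): How far the lamp switch is pulled out, in m: 0 fully in (off), 0.018 fully out (on). It snaps: a spring holds it at either end, about 4 N takes it out of either, and it goes over in the middle.
- ink_tin: Bystander: ink tin, 64 mm across, 70 mm tall, between the register board and the case. Origin at the centre of its underside.
- brayer: Bystander: ink roller with wooden handle, about 170 mm long, on the glass ink slab at the right.
- carton: Bystander: small cardboard box, 75 x 55 x 50 mm, at the right.
- round_stamp: Bystander: round wooden hand stamp, 38 mm across, 65 mm tall, close in front of the robot. Origin at the centre of its underside.
- loupe: Bystander: folding linen loupe, 44 mm square, 36 mm tall, close in front of the robot. Origin at the centre of its underside.
- ink_knife: Bystander: ink spatula, 200 mm long, beyond the register board and the case.
- pencil_cup: Bystander: white cup, 72 mm across, 100 mm tall, at the far left, beyond the board and the case.
Things that resemble listed ones, but are neither listed nor needed, are in the scene too. Leave any green, orange or red look-alike of the part that bears block4_c alone.

How it is judged:
On the way, in this order (a step that is already met when the one before it is completed fails the run):
1. All the blocks lie squared up in a close row in the corner of the register board (angle between the x axis of each of block1_c, block2_c, block3_c, block4_c and the y axis of lay_corner, either way round below 0.035 rad and x of block1_c in the frame of lay_corner between -0.028 and -0.022 m and z of block1_c in the frame of lay_corner between 0.0085 and 0.0145 m and (y of block1_c in the frame of lay_corner between -0.038 and -0.032 m or y of block1_c in the frame of lay_corner between -0.109 and -0.101 m or y of block1_c in the frame of lay_corner between -0.18 and -0.17 m or y of block1_c in the frame of lay_corner between -0.251 and -0.239 m) and x of block2_c in the frame of lay_corner between -0.028 and -0.022 m and z of block2_c in the frame of lay_corner between 0.0085 and 0.0145 m and (y of block2_c in the frame of lay_corner between -0.038 and -0.032 m or y of block2_c in the frame of lay_corner between -0.109 and -0.101 m or y of block2_c in the frame of lay_corner between -0.18 and -0.17 m or y of block2_c in the frame of lay_corner between -0.251 and -0.239 m) and x of block3_c in the frame of lay_corner between -0.028 and -0.022 m and z of block3_c in the frame of lay_corner between 0.0085 and 0.0145 m and (y of block3_c in the frame of lay_corner between -0.038 and -0.032 m or y of block3_c in the frame of lay_corner between -0.109 and -0.101 m or y of block3_c in the frame of lay_corner between -0.18 and -0.17 m or y of block3_c in the frame of lay_corner between -0.251 and -0.239 m) and x of block4_c in the frame of lay_corner between -0.028 and -0.022 m and z of block4_c in the frame of lay_corner between 0.0085 and 0.0145 m and (y of block4_c in the frame of lay_corner between -0.038 and -0.032 m or y of block4_c in the frame of lay_corner between -0.109 and -0.101 m or y of block4_c in the frame of lay_corner between -0.18 and -0.17 m or y of block4_c in the frame of lay_corner between -0.251 and -0.239 m)), for 0.3 s.
2. With the blocks lying so, the lamp switch is pulled out and stays on for the picture (all of step 1 and value of joint knob above 0.015 m), for 2 s.
3. The lamp switch is pushed home again (value of joint knob below 0.003 m), for 0.2 s.
4. Each block lies flat in a pocket of the case (angle between the x axis of each of block1_c, block2_c, block3_c, block4_c and the y axis of pocket0, either way round below 0.1 rad and ((x of block1_c in the frame of pocket0 between -0.004 and 0.004 m and y of block1_c in the frame of pocket0 between -0.004 and 0.004 m and z of block1_c in the frame of pocket0 between 0.009 and 0.014 m) or (x of block1_c in the frame of pocket1 between -0.004 and 0.004 m and y of block1_c in the frame of pocket1 between -0.004 and 0.004 m and z of block1_c in the frame of pocket1 between 0.009 and 0.014 m) or (x of block1_c in the frame of pocket2 between -0.004 and 0.004 m and y of block1_c in the frame of pocket2 between -0.004 and 0.004 m and z of block1_c in the frame of pocket2 between 0.009 and 0.014 m) or (x of block1_c in the frame of pocket3 between -0.004 and 0.004 m and y of block1_c in the frame of pocket3 between -0.004 and 0.004 m and z of block1_c in the frame of pocket3 between 0.009 and 0.014 m)) and ((x of block2_c in the frame of pocket0 between -0.004 and 0.004 m and y of block2_c in the frame of pocket0 between -0.004 and 0.004 m and z of block2_c in the frame of pocket0 between 0.009 and 0.014 m) or (x of block2_c in the frame of pocket1 between -0.004 and 0.004 m and y of block2_c in the frame of pocket1 between -0.004 and 0.004 m and z of block2_c in the frame of pocket1 between 0.009 and 0.014 m) or (x of block2_c in the frame of pocket2 between -0.004 and 0.004 m and y of block2_c in the frame of pocket2 between -0.004 and 0.004 m and z of block2_c in the frame of pocket2 between 0.009 and 0.014 m) or (x of block2_c in the frame of pocket3 between -0.004 and 0.004 m and y of block2_c in the frame of pocket3 between -0.004 and 0.004 m and z of block2_c in the frame of pocket3 between 0.009 and 0.014 m)) and ((x of block3_c in the frame of pocket0 between -0.004 and 0.004 m and y of block3_c in the frame of pocket0 between -0.004 and 0.004 m and z of block3_c in the frame of pocket0 between 0.009 and 0.014 m) or (x of block3_c in the frame of pocket1 between -0.004 and 0.004 m and y of block3_c in the frame of pocket1 between -0.004 and 0.004 m and z of block3_c in the frame of pocket1 between 0.009 and 0.014 m) or (x of block3_c in the frame of pocket2 between -0.004 and 0.004 m and y of block3_c in the frame of pocket2 between -0.004 and 0.004 m and z of block3_c in the frame of pocket2 between 0.009 and 0.014 m) or (x of block3_c in the frame of pocket3 between -0.004 and 0.004 m and y of block3_c in the frame of pocket3 between -0.004 and 0.004 m and z of block3_c in the frame of pocket3 between 0.009 and 0.014 m)) and ((x of block4_c in the frame of pocket0 between -0.004 and 0.004 m and y of block4_c in the frame of pocket0 between -0.004 and 0.004 m and z of block4_c in the frame of pocket0 between 0.009 and 0.014 m) or (x of block4_c in the frame of pocket1 between -0.004 and 0.004 m and y of block4_c in the frame of pocket1 between -0.004 and 0.004 m and z of block4_c in the frame of pocket1 between 0.009 and 0.014 m) or (x of block4_c in the frame of pocket2 between -0.004 and 0.004 m and y of block4_c in the frame of pocket2 between -0.004 and 0.004 m and z of block4_c in the frame of pocket2 between 0.009 and 0.014 m) or (x of block4_c in the frame of pocket3 between -0.004 and 0.004 m and y of block4_c in the frame of pocket3 between -0.004 and 0.004 m and z of block4_c in the frame of pocket3 between 0.009 and 0.014 m))), for 0.2 s.
At the end, for the whole second after the job is handed in: Every block lies flat and still in its own case pocket (4 mm, 0.1 rad), lid shut (0.04 rad), switch in (3 mm). Before, all blocks lay squared in a row (3 to 6 mm, 0.035 rad) and the lamp was then on for 2 s or more with them so; other things moved under 3 cm (all of step 4 and value of joint case_lid below 0.04 rad and value of joint knob below 0.003 m and linear speed of each of block1, block2, block3, block4 below 0.02 m/s); the robot touches nothing.
It fails at once if Another thing on the table is moved by more than 3 cm (distance of any of ink_tin, brayer, carton, round_stamp, loupe, ink_knife, pencil_cup from where it was at the start of the episode above 0.03 m).
Of block1, block2, block3, block4 only 3 to 4 are there at a start; the rules pass over those that are not, and their reading is None.
At some moment in a run one of block1, block2, block3, block4 may be knocked a few centimetres aside while the robot is not near it.
Once in a run the grip may slacken for a moment while it holds something.
It also fails if it takes over 210 s, if anything falls off the work surface, if the arm or the gripper's body presses on something with over 40 N, if the wrist force passes 120 N, or if a joint passes its speed limit or range.

## Working session

There is one attempt and no reset: what is moved stays moved. The work goes in short steps, Python scripts to look and compute and a tool call to move; the robot and the scene stay as the last step left them, time stands still between calls to the robot, and variables do not carry over. Pictures are saved under pics/ and viewed, at most 14 in all, crops included, and the job is handed in when it is done.

Besides the shell and the picture viewer there is one more tool, called as name([rows], argument=value, ...), one row to a line, values as JSON. move_arm: Moves the arm, as the interface text tells. Its arguments: {"type":"object","properties":{"moves":{"type":"array","items":{"type":"array","items":{"type":"array","items":{"type":"number"}}}}},"required":["moves"]}

```bash
ls; mkdir -p pics
python3 - <<'E'
from workcell import monitor, vision, job
import cv2, numpy as np
o=monitor.get_obs()
print(o)
for n in("top","side"):
    c=vision.camera(n); cv2.imwrite(f"pics/{n}0.png",cv2.resize(c["color"][:,:,::-1],(800,600),interpolation=cv2.INTER_CUBIC)); print(n,c["camera_matrix"],c["eye"],c["attitude"],[k for k in c])
E
```

```text
pics
{'clock': 0.0, 'joint_pos': array([1.11602429e+00, 2.41440890e-01, 3.71621018e-03, 1.33522040e+00,
       2.39640278e-06, 1.57081236e+00]), 'joint_vel': array([ 0.00096618,  0.00113367,  0.00014066,  0.00061515,  0.0001697 ,
       -0.00035888]), 'tau': array([-5.80659944e-04, -3.72318864e+01,  2.52408493e+01,  1.69809762e-02,
       -9.25328686e-05,  7.78148149e-06]), 'eef_pos': array([0.21934483, 0.44860154, 0.23039598]), 'tool_rot': array([ 2.25439282e-01,  9.74256627e-01, -1.04645349e-03, -2.43357540e-04]), 'ft_force': array([-0.58405798, -0.01512597,  0.19947345]), 'ft_torque': array([-0.05257588, -0.0142263 ,  0.01326792]), 'grasp_force': 0.0, 'grip_width': 0.08520582306678064}
top [[456.46472701   0.         250.2047963 ]
 [  0.         456.46472701 200.74635437]
 [  0.           0.           1.        ]] [ 0.4070943  -0.02212448  1.42552916] [ 0.04121363 -0.0417966  -0.70234539  0.70941204] ['color', 'camera_matrix', 'eye', 'attitude']
side [[382.42660659   0.         255.21426409]
 [  0.         382.42660659 188.28338516]
 [  0.           0.           1.        ]] [ 0.38158987 -0.7937254   0.8056035 ] [ 0.39216934 -0.04963808 -0.10740512  0.91225184] ['color', 'camera_matrix', 'eye', 'attitude']
```

View pics/top0.png

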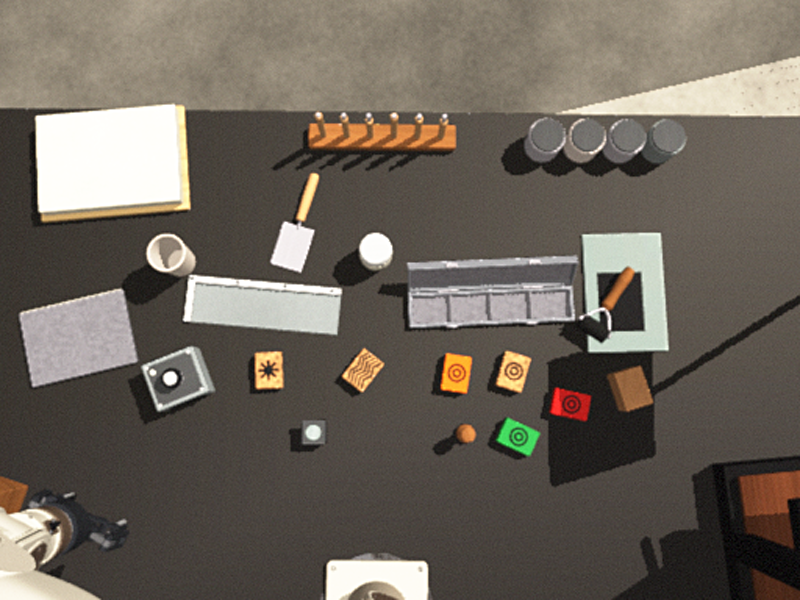

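View pics/side0.png

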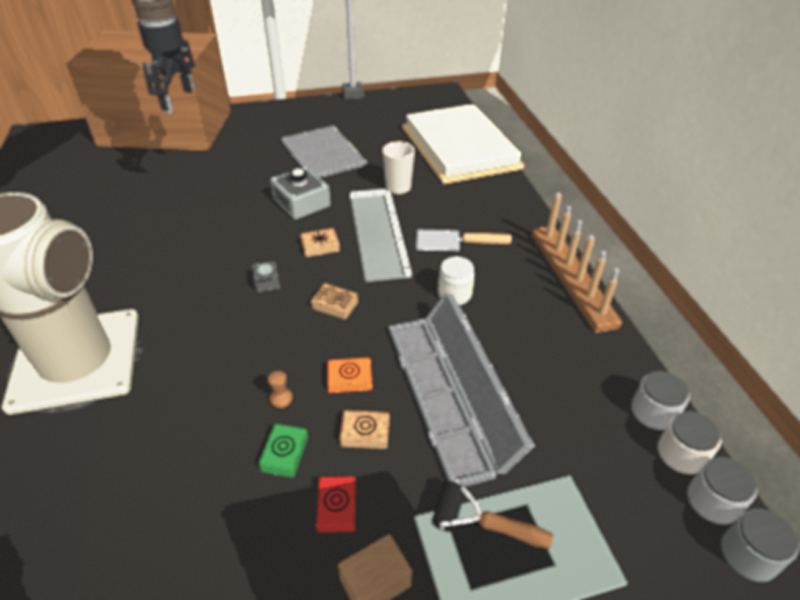

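Tan blocks in the top view: star (268,370), wavy lines (363,370), rings (513,371); no leaf block. Ring candidates are orange (456,373), tan (513,371), red (570,403) and green (518,437). Only the tan one has the pale wooden mount with a brown face, so it should be block4. I'll confirm that in one crop.

```bash
cat > h.py <<'E'
from workcell import monitor, vision, job
import cv2, numpy as np
from scipy.spatial.transform import Rotation as R
def cam(n):
    o=monitor.get_obs(); c=vision.camera(n)
    if n=="wrist":
        T=np.eye(4); T[:3,:3]=R.from_quat(o["tool_rot"]).as_matrix(); T[:3,3]=o["eef_pos"]
        M=T@np.array(c["hand_eye"]); c["Rm"],c["p"]=M[:3,:3],M[:3,3]
    else: c["Rm"],c["p"]=R.from_quat(c["attitude"]).as_matrix(),np.array(c["eye"])
    c["bgr"]=c["color"][:,:,::-1].copy(); return c
def cast(c,uv,z):
    uv=np.atleast_2d(uv).astype(float); K=c["camera_matrix"]
    d=np.c_[(uv[:,0]-K[0,2])/K[0,0],-(uv[:,1]-K[1,2])/K[1,1],-np.ones(len(uv))]@c["Rm"].T
    return c["p"]+d*((z-c["p"][2])/d[:,2])[:,None]
def proj(c,P):
    q=(np.atleast_2d(P)-c["p"])@c["Rm"]; K=c["camera_matrix"]
    return np.c_[K[0,0]*q[:,0]/-q[:,2]+K[0,2],K[1,1]*-q[:,1]/-q[:,2]+K[1,2]]
def cnts(m,amin):
    m=cv2.morphologyEx(m,cv2.MORPH_CLOSE,np.ones((5,5),np.uint8))
    return [k for k in cv2.findContours(m,cv2.RETR_EXTERNAL,cv2.CHAIN_APPROX_NONE)[0] if cv2.contourArea(k)>amin]
def rect(c,k,z):
    P=cast(c,k.reshape(-1,2),z)[:,:2]; (x,y),(w,h),a=cv2.minAreaRect((P*1000).astype(np.float32))
    if w<h: w,h,a=h,w,a+90
    return x/1000,y/1000,w,h,(a+90)%180-90   # a: long axis angle from world x, deg
TAN=((8,50,110),(24,190,255))
def blocks(c,z=.023,amin=200,amax=1e9):
    m=cv2.inRange(cv2.cvtColor(c["bgr"],cv2.COLOR_BGR2HSV),*TAN)
    return [(cv2.boundingRect(k),np.round(rect(c,k,z),4)) for k in cnts(m,amin) if cv2.contourArea(k)<amax]
E
python3 - <<'E'
from h import *
c=cam("top"); cv2.imwrite("pics/top.png",c["bgr"])
hsv=cv2.cvtColor(c["bgr"],cv2.COLOR_BGR2HSV)
for p in [(172,233),(232,233),(322,228),(292,230),(365,258)]: print(p,hsv[p[1]-5:p[1]+6:5,p[0]-8:p[0]+9:4].reshape(-1,3)[:6].tolist())
for b in blocks(c,amin=100): print(b)
# hand pixels (512 frame)
s=512/800
print("lay",cast(c,np.array([(188,276),(341,290),(337,333),(183,320)])*s,.002))
print("knob",cast(c,np.array([(171,378)])*s,.081))
print("case",cast(c,np.array([(408,292),(574,286),(575,320),(409,328)])*s,.014))
cv2.imwrite("pics/crop1.png",cv2.resize(c["bgr"][145:305,80:400],(800,400),interpolation=cv2.INTER_CUBIC))
E
```

```text
(172, 233) [[18, 137, 255], [21, 124, 254], [24, 108, 255], [17, 143, 245], [15, 145, 208], [24, 116, 255]]
(232, 233) [[13, 46, 78], [13, 145, 206], [14, 142, 183], [12, 151, 152], [16, 118, 201], [13, 158, 198]]
(322, 228) [[9, 46, 95], [21, 45, 90], [14, 53, 92], [12, 16, 81], [21, 45, 90], [15, 42, 84]]
(292, 230) [[15, 20, 78], [4, 41, 93], [60, 3, 77], [19, 33, 86], [21, 42, 85], [7, 208, 135]]
(365, 258) [[0, 211, 255], [0, 216, 182], [0, 169, 77], [179, 217, 168], [179, 210, 193], [1, 208, 255]]
((218, 372, 41, 12), array([ 4.570000e-02,  8.400000e-03,  1.181797e+02,  3.133920e+01,
       -8.945290e+01]))
((13, 325, 33, 46), array([  0.1313,   0.6439, 128.1091,  81.5606, -25.7844]))
((0, 305, 18, 25), array([ 0.2152,  0.6995, 71.524 , 50.9589,  4.2413]))
((474, 301, 38, 29), array([  0.2328,  -0.7596, 114.3937,  75.0882, -83.9642]))
((393, 234, 25, 29), array([ 0.4316, -0.4974, 75.7747, 56.7598, 17.1607]))
((163, 225, 19, 24), array([ 0.46  ,  0.2162, 71.2128, 55.2939,  1.5865]))
((317, 224, 23, 28), array([  0.4622,  -0.2631,  73.8426,  54.4028, -16.349 ]))
((219, 222, 27, 29), array([ 4.61800e-01,  3.22000e-02,  7.37010e+01,  5.40531e+01,
       -3.72485e+01]))
((385, 171, 22, 28), array([  0.6284,  -0.4742,  98.6938,  22.7714, -32.3989]))
((94, 149, 32, 28), array([  0.6847,   0.4204, 102.0518,  78.7487,  46.2576]))
((189, 110, 16, 32), array([  0.8101,   0.1492, 103.9345,  22.1421, -16.6428]))
((0, 0, 512, 142), array([ 9.9730000e-01, -3.6100000e-02,  1.6668794e+03,  4.7026100e+02,
       -8.9383600e+01]))
lay [[0.64760815 0.38853712 0.002     ]
 [0.62213866 0.07877042 0.002     ]
 [0.5349959  0.08520283 0.002     ]
 [0.55807075 0.39469636 0.002     ]]
knob [[0.43997758 0.38925511 0.081     ]]
case [[ 0.61764166 -0.0561364   0.014     ]
 [ 0.63315499 -0.38849357  0.014     ]
 [ 0.56466505 -0.38910496  0.014     ]
 [ 0.54533352 -0.05863995  0.014     ]]
```

View pics/crop1.png

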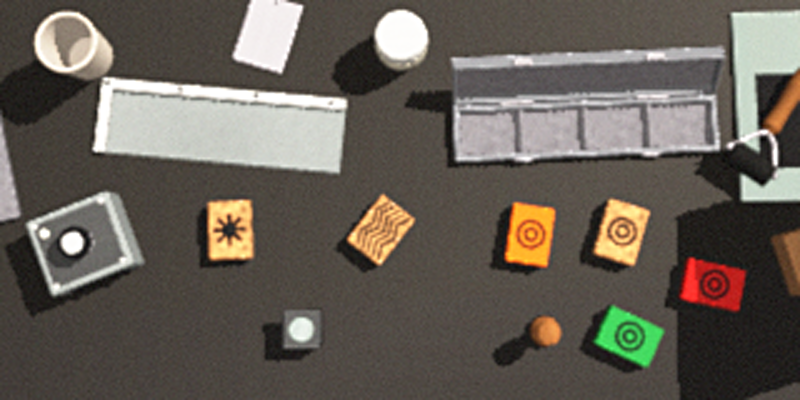

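The crop confirms it: the tan rings block at crop (622,231) is the real one, and the orange (531,234), red (714,285) and green (629,337) ones are look-alikes. The board is turned about -5° and the case about +3°. Next I'll move above the board to look from nearer.

move_arm([
  [[0.04,-0.04,0.02,6,100],[0.08,-0.08,0.04,12,100],[0.12,-0.12,0.06,18,100],[0.16,-0.16,0.08,24,100],[0.2,-0.2,0.1,27.7,100]],
])

```text
clock: 0.78
eef_pos: [0.4206, 0.2477, 0.3318]
tool_rot: [-0.016, 1.0, 0.0, -0.0]
ft_force: [1.1, 1.3, -0.2]
grip_width: 0.0856
grasp_force: 0.0
```

move_arm([
  [[0,0,0,0,100],[0,0,0,0,100]],
])

```text
clock: 1.02
eef_pos: [0.4193, 0.249, 0.3307]
tool_rot: [-0.014, 1.0, -0.0, -0.001]
ft_force: [-0.4, -0.5, -0.3]
grip_width: 0.0856
grasp_force: 0.0
```

Run:
```python
from h import *
o=monitor.get_obs(); print(o["eef_pos"],o["joint_pos"],o["clock"])
c=cam("wrist"); print(c["p"],c["hand_eye"],c["camera_matrix"])
cv2.imwrite("pics/w1.png",cv2.resize(c["bgr"],(800,600)))
np.save("w1.npy",{k:c[k] for k in("bgr","Rm","p","camera_matrix")})
for b in blocks(c): print(b)
```

```text
[0.41934246 0.24901962 0.33069367] [5.35567522e-01 1.97719689e-01 2.05907077e-01 1.58025410e+00
 4.90884837e-04 5.08114723e-01] 1.025
[0.33452882 0.24680519 0.47324586] [[-1.75763789e-04  9.44761494e-01  3.27758582e-01  8.50346528e-02]
 [ 9.99999984e-01  1.75819025e-04  2.94629697e-05  8.74945241e-05]
 [-2.97907151e-05  3.27758582e-01 -9.44761510e-01 -1.42437651e-01]
 [ 0.00000000e+00  0.00000000e+00  0.00000000e+00  1.00000000e+00]] [[344.47188081   0.         252.03058561]
 [  0.         344.47188081 196.88084828]
 [  0.           0.           1.        ]]
((178, 344, 24, 40), array([  0.7882,   0.1558,  88.658 ,  20.7261, -16.548 ]))
((208, 146, 40, 55), array([ 0.4574,  0.2174, 75.1327, 51.2471,  3.3232]))
((62, 139, 64, 64), array([ 4.58500e-01,  3.59000e-02,  7.99863e+01,  5.39113e+01,
       -3.72887e+01]))
```

View pics/w1.png

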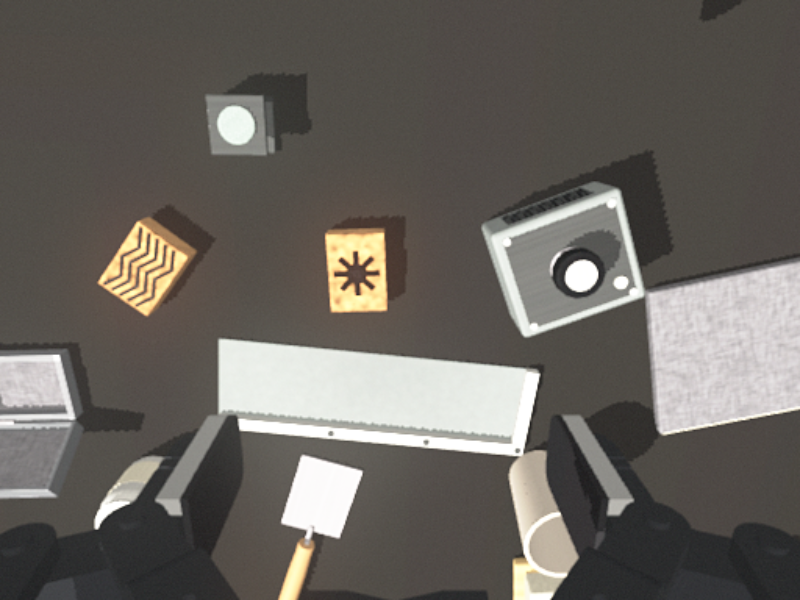

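The wrist view (800x600) shows star (357,270), wavy lines (147,267), the knob (581,275) and the board, with its fence corner at (521,455). Next I'll fit the fence lines.

Run:
```python
from h import *
c=np.load("w1.npy",allow_pickle=True).item(); im=c["bgr"]
g=im.min(2)
# column-wise: lowest bright pixel of the long fence, subpixel at half level
P=[]
for u in range(160,325,3):
    col=g[255:305,u].astype(float); b=np.where(col>200)[0]
    if len(b)==0: continue
    i=b[-1]; 
    if i+1<50: P.append((u,255+i+(col[i]-140)/(col[i]-col[i+1]+1e-9)))
W=cast(c,P,.010)[:,:2]
def line(W):
    for _ in range(3):
        vx,vy,x0,y0=cv2.fitLine(W.astype(np.float32),cv2.DIST_HUBER,0,.001,.001).ravel(); n=np.array([-vy,vx]); r=(W-[x0,y0])@n; W=W[abs(r)<max(.0015,2*r.std())]
    print(len(W),"rms",r.std()); return np.array([vx,vy]),np.array([x0,y0])
d,p=line(W)
Q=[]
for v in range(242,284,2):
    row=g[v,325:365].astype(float); b=np.where(row>200)[0]
    if len(b): i=b[-1]; Q.append((325+i+(row[i]-140)/(row[i]-row[i+1]+1e-9),v))
W2=cast(c,Q,.010)[:,:2]; d2,p2=line(W2)
if d[1]<0:d=-d
if d2[0]<0:d2=-d2
print("long dir deg",np.degrees(np.arctan2(d[1],d[0]))-90,"short dir",np.degrees(np.arctan2(d2[1],d2[0])))
a=np.linalg.solve(np.c_[d,-d2],p2-p); X=p+a[0]*d; ex=np.array([d[1],-d[0]])
C=X-.012*ex-.012*d; print("outer",X,"corner",C,"ex",ex)
for y in(.035,.105,.175): print("slot",C-.025*ex-y*d)
k=cast(c,np.array([(581,275),(577,272)])*.64,.081); print("knob",k)
```

```text
41 rms 0.000422125083579333
21 rms 0.0003872898902864121
long dir deg -4.5188293 short dir -4.483196
outer [0.64901173 0.38416648] corner [0.6361036  0.37314922] ex [ 0.9968915  -0.07878661]
slot [0.6084237  0.34022766]
slot [0.6029087 0.2704453]
slot [0.59739363 0.20066287]
knob [[0.44004656 0.39104048 0.081     ]
 [0.43779383 0.38769697 0.081     ]]
```

The fence fit is consistent: both fences at -4.5°, rms 0.4 mm. Next I pick up the star block.

move_arm([
  [[0.02,-0.016,-0.06,1,100],[0.04,-0.032,-0.115,1,100],[0.04,-0.032,-0.17,1,100],[0.04,-0.032,-0.22,1,100],[0.04,-0.032,-0.265,1,100]],
])

```text
clock: 1.7
eef_pos: [0.4574, 0.2182, 0.0639]
tool_rot: [-0.025, 1.0, -0.0, -0.001]
ft_force: [0.1, 1.4, 0.3]
grip_width: 0.0852
grasp_force: 0.0
```

move_arm([
  [[0,0,-0.035,0,100],[0,0,-0.057,0,100],[0,0,-0.057,0,0],[0,0,-0.057,0,0],[0,0,-0.057,0,0]],
])

```text
clock: 2.33
eef_pos: [0.4605, 0.2182, 0.0108]
tool_rot: [-0.023, 1.0, 0.001, 0.001]
ft_force: [0.2, 0.2, -0.8]
grip_width: 0.0484
grasp_force: 62.6
```

move_arm([
  [[0,0,0,0,0],[0,0,0,0,0],[0,0,0.03,0,0],[0,0,0.06,0,0],[0,0,0.09,0,0]],
])

```text
clock: 2.95
eef_pos: [0.4593, 0.2167, 0.0999]
tool_rot: [-0.023, 1.0, -0.0, -0.0]
ft_force: [0.4, 0.3, -1.3]
grip_width: 0.0483
grasp_force: 62.7
```

Run:
```python
from h import *
o=monitor.get_obs(); print(o["eef_pos"],o["grip_width"],o["grasp_force"],o["joint_pos"])
c=cam("wrist")
cv2.imwrite("pics/w2.png",cv2.resize(c["bgr"],(600,450)))
t=cam("top"); print("cup rim",cast(t,np.array([(168,248)])*.64,.1))
s=cam("side"); print("cup rim side",cast(s,np.array([(399,151)])*.64,.1))
```

```text
[0.45931901 0.21674315 0.09987574] 0.04834437128704612 62.71066188812256 [ 4.41073427e-01  3.53857155e-01 -1.98813308e-01  1.01906065e+00
 -2.91766197e-04  3.95361191e-01]
cup rim [[0.68429762 0.40039154 0.1       ]]
cup rim side [[0.67403331 0.39519337 0.1       ]]
```

View pics/w2.png

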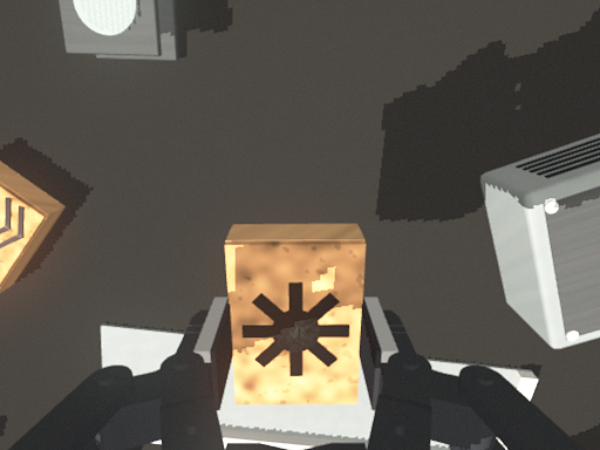

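The star block is held square at (297,325) in the 600x450 view. The cup's rim is at about (0.68, 0.40), too near the corner to bring the gripper body down at slot 1. So I'll set the blocks down along the fence about 25 mm short of the corner and push the whole row up at the end.

```bash
cat >> h.py <<'E'
def held(z):
    "face of the held block: centre offset from the TCP, in tool axes (mm), and its angle against tool x"
    o=monitor.get_obs(); c=cam("wrist"); q=R.from_quat(o["tool_rot"])
    for bb,r in blocks(c,z,2000):
        v=q.inv().apply(np.r_[r[:2],z]-o["eef_pos"]); a=q.apply([1,0,0]); print(bb,r,"off",v[:2]*1000,"ang",(r[4]-np.degrees(np.arctan2(a[1],a[0]))+90)%180-90)
    return c
E
python3 - <<'E'
from h import *
held(.113)
E
```

```text
(191, 190, 122, 155) [ 0.4562  0.2174 76.2783 49.2555  3.0599] off [4.63579037 0.06691874] ang 0.43363473102448324
(0, 136, 54, 111) [  0.4261   0.1255  47.4908  20.0608 -10.9881] off [ 38.91490774 -90.35712065] ang -13.614365268975519
```

move_arm([
  [[0.02,0.02,0,10,0],[0.05,0.04,0,20,0],[0.08,0.06,0,30,0],[0.11,0.08,0,40,0],[0.13,0.098,0,50,0]],
])

```text
clock: 3.78
eef_pos: [0.5897, 0.315, 0.0963]
tool_rot: [-0.446, 0.895, -0.0, -0.002]
ft_force: [-0.6, 0.1, -0.8]
grip_width: 0.0481
grasp_force: 62.7
```

move_arm([
  [[0,0,0,10,0],[0,0,0,20,0],[0,0,0,30,0],[0,0,0,32.9,0],[0,0,0,32.9,0]],
])

```text
clock: 4.4
eef_pos: [0.5885, 0.3145, 0.0968]
tool_rot: [-0.679, 0.734, 0.0, -0.002]
ft_force: [0.7, -0.2, -1.7]
grip_width: 0.0483
grasp_force: 62.7
```

Run:
```python
from h import *
c=held(.114)
cv2.imwrite("pics/w3.png",cv2.resize(c["bgr"],(600,450)))
o=monitor.get_obs(); print(o["eef_pos"],o["ft_force"],o["joint_pos"],R.from_quat(o["tool_rot"]).apply([0,1,0]))
```

```text
(192, 190, 121, 156) [ 0.5876  0.3077 73.6099 47.3533 85.8226] off [6.8664665  0.45532794] ang 0.3239780457622601
[0.58871013 0.31458348 0.09719323] [-0.03355775 -0.02062561 -1.52598713] [ 4.90788262e-01  6.53072305e-01  2.93058080e-01  1.21419027e+00
 -6.93320642e-05 -1.00116889e+00] [-0.9968896   0.07875977  0.00283263]
```

View pics/w3.png

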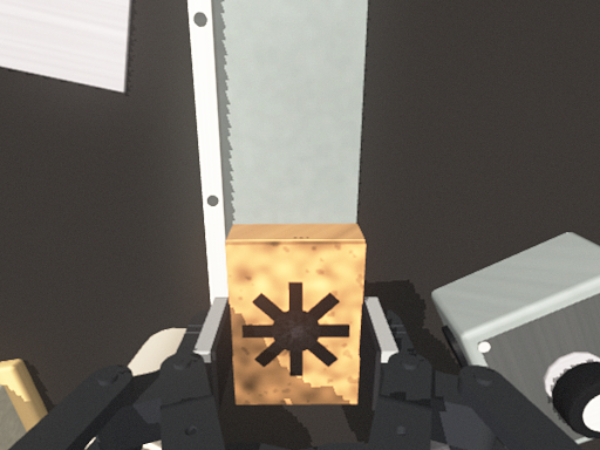

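In this view the block runs parallel to the fence (fence at left, x≈205) and is over the board. I'll lower it 3 mm short of the fence, then slide it in.

move_arm([
  [[0.0146,-0.0011,-0.03,0,0],[0.0146,-0.0011,-0.055,0,0],[0.0146,-0.0011,-0.075,0,0],[0.0146,-0.0011,-0.084,0,0],[0.0146,-0.0011,-0.086,0,0]],
])

```text
clock: 5.08
eef_pos: [0.6041, 0.314, 0.0129]
tool_rot: [-0.679, 0.734, 0.0, -0.0]
ft_force: [0.3, -0.1, -1.3]
grip_width: 0.0483
grasp_force: 62.7
```

move_arm([
  [[0,0,0,0,0],[0.001,0,0,0,0],[0.002,0,0,0,0],[0.002,0,0,0,0]],
])

```text
clock: 5.58
eef_pos: [0.6058, 0.3143, 0.0135]
tool_rot: [-0.679, 0.734, 0.0, -0.0]
ft_force: [-3.1, 0.2, 0.0]
grip_width: 0.0485
grasp_force: 62.8
```

move_arm([
  [[0.001,0,0,0,0],[0.002,0,0,0,0],[0.002,0,0,0,0]],
])

```text
clock: 5.95
eef_pos: [0.6058, 0.3142, 0.0129]
tool_rot: [-0.679, 0.734, 0.002, -0.002]
ft_force: [-7.3, 1.2, 1.4]
grip_width: 0.0484
grasp_force: 63.0
```

The block touched the fence where it was expected, at about 7 N. I'll release it, lift and go to the wavy-lines block.

move_arm([
  [[0,0,0,0,100],[0,0,0,0,100],[0,0,0.02,0,100],[0,0,0.06,0,100],[0,0,0.12,0,100]],
])

```text
clock: 6.58
eef_pos: [0.6077, 0.3132, 0.1325]
tool_rot: [-0.679, 0.734, 0.0, -0.002]
ft_force: [1.2, 0.3, 0.3]
grip_width: 0.0853
grasp_force: 0.0
```

move_arm([
  [[-0.03,-0.05,0.02,10,100],[-0.06,-0.1,0.04,20,100],[-0.09,-0.15,0.06,30,100],[-0.12,-0.2,0.07,40,100],[-0.148,-0.25,0.07,50,100]],
])

```text
clock: 7.2
eef_pos: [0.4608, 0.0624, 0.2052]
tool_rot: [0.927, -0.376, 0.003, -0.001]
ft_force: [0.9, -1.0, -0.5]
grip_width: 0.0856
grasp_force: 0.0
```

move_arm([
  [[0,-0.03,0,7.3,100],[0,-0.03,0,7.3,100],[0,-0.03,0,7.3,100]],
])

```text
clock: 7.58
eef_pos: [0.461, 0.0343, 0.2038]
tool_rot: [0.948, -0.319, 0.001, -0.0]
ft_force: [-0.3, -0.5, -0.2]
grip_width: 0.0854
grasp_force: 0.0
```

Run:
```python
from h import *
o=monitor.get_obs(); print(o["eef_pos"],o["ft_force"],R.from_quat(o["tool_rot"]).apply([0,1,0]))
c=held(.023)
t=cam("top")
for b in blocks(t,amin=150,amax=900): print(b)
C=np.array([.6361,.37315]);ex=np.array([.9969,-.0788]);ey=np.array([.0788,.9969])
for b in blocks(t,.025,150,900): print(np.r_[(b[1][:2]-C)@ex,(b[1][:2]-C)@ey].round(4),b[1][4]-85.5)
cv2.imwrite("pics/w4.png",cv2.resize(c["bgr"],(600,450)))
```

```text
[0.46103485 0.03431725 0.20376826] [-0.29339059 -0.53252863 -0.16074783] [-0.60519985 -0.79607248 -0.00132215]
(227, 128, 54, 75) [ 4.62900e-01  3.09000e-02  7.30746e+01  5.04632e+01 -3.72403e+01] off [3.3444853  1.83059815] ang 0.003050050578366381
(376, 0, 91, 98) [ 0.4591 -0.1478 72.9453 57.5985 -8.4594] off [108.46886629 146.38850915] ang 28.78395005057837
((0, 306, 18, 51), array([  0.1751,   0.6966, 145.9838,  50.9589,   4.2413]))
((482, 302, 30, 27), array([  0.2336,  -0.7713,  88.5069,  72.7574, -85.2235]))
((394, 235, 24, 28), array([ 0.4318, -0.4983, 74.3525, 54.705 , 17.0473]))
((318, 224, 22, 27), array([  0.4623,  -0.2632,  73.0541,  52.8363, -16.3528]))
((187, 202, 17, 182), array([ 2.979000e-01,  1.424000e-01,  5.385372e+02,  4.160250e+01,
       -8.820000e-02]))
((219, 197, 28, 75), array([4.714000e-01, 1.090000e-02, 2.315311e+02, 6.853960e+01,
       1.552270e+01]))
((129, 180, 27, 19), array([ 0.6051,  0.3139, 77.5099, 52.6192, 85.356 ]))
((386, 171, 20, 28), array([  0.628 ,  -0.4745,  98.8815,  23.662 , -30.7711]))
((94, 149, 31, 27), array([ 0.6906,  0.4187, 99.92  , 77.9366, 79.1968]))
((190, 111, 14, 31), array([  0.8094,   0.1489, 102.7044,  21.1351, -16.6472]))
[-0.4846  0.2851] -81.2587
[-0.311  -1.1715] -170.7235
[-0.1351 -0.8843] -68.4527
[-0.1232 -0.6477] -101.8529
[-0.3187 -0.257 ] -85.5882
[-0.1357 -0.3742] -69.9773
[-0.0264 -0.062 ] -0.14400000000000546
[ 0.0583 -0.845 ] -116.2711
[0.0504 0.049 ] -6.303200000000004
[ 0.1899 -0.2101] -102.1472
```

The star block lies square on the board at x=-26, y=-62 mm in the corner frame. The wavy-lines block lines up with the gripper, so I descend onto it.

move_arm([
  [[0.001,-0.002,-0.05,0,100],[0.001,-0.002,-0.1,0,100],[0.001,-0.002,-0.15,0,100],[0.001,-0.002,-0.18,0,100],[0.001,-0.002,-0.195,0,100]],
])

```text
clock: 8.3
eef_pos: [0.46, 0.0331, 0.006]
tool_rot: [0.948, -0.318, -0.002, 0.001]
ft_force: [0.1, 0.4, 0.4]
grip_width: 0.0855
grasp_force: 0.0
```

move_arm([
  [[0,0,0,0,100],[0,0,0,0,0],[0,0,0,0,0],[0,0,0,0,0],[0,0,0,0,0]],
])

```text
clock: 8.93
eef_pos: [0.4626, 0.0323, 0.0096]
tool_rot: [0.948, -0.319, 0.001, -0.001]
ft_force: [0.5, 1.1, 5.6]
grip_width: 0.0482
grasp_force: 62.7
```

move_arm([
  [[0,0,0,0,0],[0,0,0.03,0,0],[0,0,0.06,0,0],[0,0,0.09,0,0],[0,0,0.09,0,0]],
])

```text
clock: 9.55
eef_pos: [0.4633, 0.0321, 0.1005]
tool_rot: [0.948, -0.319, 0.003, -0.001]
ft_force: [0.6, -1.1, -1.9]
grip_width: 0.0487
grasp_force: 62.8
```

Run:
```python
from h import *
o=monitor.get_obs(); print(o["eef_pos"],o["grip_width"])
held(o["eef_pos"][2]+.0135)
```

```text
[0.46326313 0.03212228 0.10053533] 0.04866729791843362
(191, 191, 123, 156) [ 4.66100e-01  2.96000e-02  7.58170e+01  4.92990e+01 -3.71053e+01] off [3.84259704 0.24626458] ang 0.06527464144102169
(443, 0, 69, 113) [ 0.4887 -0.0905 42.5853 19.8075 -8.0434] off [94.41356192 82.29297373] ang 29.127174641441016
```

move_arm([
  [[0.027,0.042,0,-10,0],[0.054,0.084,0,-20,0],[0.081,0.126,0,-30,0],[0.108,0.168,0,-40,0],[0.134,0.21,0,-50,0]],
])

```text
clock: 10.22
eef_pos: [0.5949, 0.2429, 0.0958]
tool_rot: [0.722, -0.691, -0.001, 0.002]
ft_force: [1.0, -0.0, -0.8]
grip_width: 0.0483
grasp_force: 62.7
```

move_arm([
  [[0,0,0,-7.3,0],[0,0,0,-7.3,0],[0,0,0,-7.3,0]],
])

```text
clock: 10.6
eef_pos: [0.5943, 0.2413, 0.0969]
tool_rot: [-0.68, 0.734, 0.0, -0.001]
ft_force: [0.2, -0.6, -1.1]
grip_width: 0.0482
grasp_force: 62.8
```

Run:
```python
from h import *
o=monitor.get_obs(); print(o["eef_pos"],o["grip_width"],R.from_quat(o["tool_rot"]).apply([0,1,0]))
C=np.array([.6361,.37315]);ex=np.array([.9969,-.0788]);ey=np.array([.0788,.9969])
p=o["eef_pos"][:2]-C; print(p@ex,p@ey)
held(o["eef_pos"][2]+.0135)
```

```text
[0.5942958  0.24126365 0.09694882] 0.04821591947065548 [-0.99706259  0.07655581  0.00232396]
-0.03128196366864854 -0.1347716696480933
(191, 191, 122, 156) [ 0.5935  0.2371 76.0335 49.1029 85.6556] off [4.22854969 0.50608313] ang 0.04607308793276843
```

move_arm([
  [[0.003,0,-0.03,0,0],[0.003,0,-0.055,0,0],[0.003,0,-0.075,0,0],[0.003,0,-0.083,0,0],[0.003,0,-0.085,0,0]],
])

```text
clock: 11.28
eef_pos: [0.5981, 0.2416, 0.0133]
tool_rot: [-0.679, 0.734, 0.0, -0.0]
ft_force: [-0.0, -0.7, -0.6]
grip_width: 0.0484
grasp_force: 62.8
```

move_arm([
  [[0,0,0,0,0],[0.001,0,0,0,0],[0.002,0,0,0,0],[0.003,0,0,0,0],[0.003,0,0,0,0]],
])

```text
clock: 11.9
eef_pos: [0.6003, 0.2422, 0.0131]
tool_rot: [-0.679, 0.734, 0.001, -0.001]
ft_force: [-5.2, 1.4, -0.2]
grip_width: 0.0482
grasp_force: 63.0
```

move_arm([
  [[0.001,0,0,0,0],[0.002,0,0,0,0],[0.002,0,0,0,0]],
])

```text
clock: 12.28
eef_pos: [0.6003, 0.2422, 0.0126]
tool_rot: [-0.679, 0.734, 0.002, -0.002]
ft_force: [-7.0, 0.9, 1.1]
grip_width: 0.0483
grasp_force: 63.2
```

move_arm([
  [[0,0,0,0,100],[0,0,0,0,100],[0,0,0.03,0,100],[0,0,0.08,0,100],[0,0,0.14,0,100]],
])

```text
clock: 12.9
eef_pos: [0.6034, 0.2416, 0.154]
tool_rot: [-0.679, 0.734, -0.0, -0.0]
ft_force: [1.2, 0.4, -0.1]
grip_width: 0.0851
grasp_force: 0.0
```

move_arm([
  [[-0.013,-0.05,0.01,-10.2,100],[-0.027,-0.1,0.02,-20.4,100],[-0.041,-0.15,0.03,-30.6,100],[-0.054,-0.2,0.04,-40.8,100],[-0.068,-0.25,0.05,-51,100]],
])

```text
clock: 13.52
eef_pos: [0.5357, -0.0099, 0.2045]
tool_rot: [-0.294, 0.956, -0.001, 0.001]
ft_force: [0.7, -0.1, -0.4]
grip_width: 0.0855
grasp_force: 0.0
```

move_arm([
  [[-0.013,-0.05,0,-10.2,100],[-0.027,-0.1,0,-20.4,100],[-0.041,-0.15,0,-30.6,100],[-0.054,-0.2,0,-40.8,100],[-0.068,-0.255,0,-50.9,100]],
])

```text
clock: 14.15
eef_pos: [0.4675, -0.2652, 0.2043]
tool_rot: [0.145, 0.989, -0.001, 0.001]
ft_force: [0.4, -0.9, 0.6]
grip_width: 0.0854
grasp_force: 0.0
```

move_arm([
  [[0,0,0,0,100],[0,0,0,0,100]],
])

```text
clock: 14.4
eef_pos: [0.4675, -0.2633, 0.2037]
tool_rot: [0.142, 0.99, -0.0, 0.001]
ft_force: [0.0, -0.5, -0.0]
grip_width: 0.0853
grasp_force: 0.0
```

```bash
cat >> h.py <<'E'
C=np.array([.6361,.37315]);ex=np.array([.9969,-.0788]);ey=np.array([.0788,.9969])
def row(t,z=.025):
    for bb,r in blocks(t,z,100,3000):
        p=r[:2]-C
        if -.09<p@ex<.02 and -.32<p@ey<.02: print("row",bb,np.round([p@ex*1e3,p@ey*1e3,r[2],r[3],r[4]-85.5],1))
E
python3 - <<'E'
from h import *
o=monitor.get_obs(); print(o["eef_pos"],R.from_quat(o["tool_rot"]).apply([0,1,0]))
held(.023)
row(cam("top"))
E
```

```text
[ 0.46747128 -0.26333648  0.20365981] [ 2.81792403e-01  9.59475398e-01 -5.08430418e-05]
(0, 148, 79, 103) [  0.4299  -0.4961  94.7793  79.3679 -72.254 ] off [ -29.33262868 -233.90898377] ang -55.88679326744858
(223, 125, 54, 75) [  0.4602  -0.2636  72.6861  50.5878 -16.3801] off [ 7.11196233 -2.29264397] ang -0.01289326744858954
(330, 84, 62, 83) [ 0.456  -0.1546 72.0122 54.9563 -8.8204] off [ 41.85710149 101.1066463 ] ang 7.546806732551403
row (129, 180, 49, 21) [-2.620e+01 -9.760e+01  1.486e+02  5.250e+01 -1.000e-01]
```

The row stands square. The rings block is aligned within the jaws, and the orange look-alike is 11 cm away, well clear. I descend.

move_arm([
  [[-0.006,-0.001,-0.05,0,100],[-0.006,-0.001,-0.1,0,100],[-0.006,-0.001,-0.15,0,100],[-0.006,-0.001,-0.18,0,100],[-0.006,-0.001,-0.194,0,100]],
])

```text
clock: 15.12
eef_pos: [0.4607, -0.262, 0.0076]
tool_rot: [0.141, 0.99, 0.001, -0.001]
ft_force: [0.7, -0.3, 0.6]
grip_width: 0.085
grasp_force: 0.0
```

move_arm([
  [[0,0,0,0,100],[0,0,0,0,0],[0,0,0,0,0],[0,0,0,0,0],[0,0,0,0,0]],
])

```text
clock: 15.75
eef_pos: [0.4627, -0.2647, 0.0112]
tool_rot: [0.142, 0.99, -0.001, 0.002]
ft_force: [-0.2, 1.5, 7.1]
grip_width: 0.0483
grasp_force: 62.8
```

move_arm([
  [[0,0,0,0,0],[0,0,0.03,0,0],[0,0,0.07,0,0],[0,0,0.12,0,0],[0,0,0.14,0,0]],
])

```text
clock: 16.38
eef_pos: [0.4627, -0.2649, 0.1531]
tool_rot: [0.142, 0.99, -0.001, 0.003]
ft_force: [-0.7, 0.6, -2.3]
grip_width: 0.048
grasp_force: 62.5
```

move_arm([
  [[0.015,0.048,0,-10,0],[0.03,0.095,0,-20,0],[0.044,0.143,0,-30,0],[0.058,0.19,0,-40,0],[0.066,0.238,0,-50,0]],
])

```text
clock: 17.0
eef_pos: [0.5277, -0.0245, 0.1496]
tool_rot: [0.55, 0.835, 0.0, 0.0]
ft_force: [1.0, 0.0, -1.5]
grip_width: 0.0483
grasp_force: 62.5
```

move_arm([
  [[0.016,0.05,0,-10,0],[0.032,0.1,0,-20,0],[0.048,0.15,0,-28.1,0],[0.063,0.193,-0.02,-28.1,0],[0.063,0.193,-0.05,-28.1,0]],
])

```text
clock: 17.62
eef_pos: [0.5921, 0.171, 0.0999]
tool_rot: [0.733, 0.681, 0.002, 0.001]
ft_force: [-0.1, -1.2, -2.3]
grip_width: 0.0479
grasp_force: 62.6
```

Run:
```python
from h import *
o=monitor.get_obs(); print(o["eef_pos"],o["grip_width"],R.from_quat(o["tool_rot"]).apply([0,1,0]),o["ft_force"])
p=o["eef_pos"][:2]-C; print(p@ex,p@ey)
held(o["eef_pos"][2]+.0135)
```

```text
[0.59213314 0.17100344 0.09989503] 0.047944835285555876 [ 0.99731269 -0.07313851  0.00426168] [-0.11240306 -1.18780446 -2.31659676]
-0.027901409014535847 -0.20498449249334133
(192, 189, 121, 155) [ 0.5919  0.1766 75.0352 48.4739 85.6802] off [ 5.59553524 -0.58430962] ang -0.12604988124495264
(213, 0, 88, 157) [ 0.5989  0.2533 52.6871 29.1579 85.3776] off [82.60187043  0.78715527] ang -0.42864988124495085
```

move_arm([
  [[-0.0006,-0.008,-0.03,-0.3,0],[-0.0006,-0.008,-0.055,-0.3,0],[-0.0006,-0.008,-0.075,-0.3,0],[-0.0006,-0.008,-0.083,-0.3,0],[-0.0006,-0.008,-0.086,-0.3,0]],
])

```text
clock: 18.3
eef_pos: [0.5897, 0.1587, 0.0135]
tool_rot: [0.736, 0.677, -0.0, -0.0]
ft_force: [-0.2, 1.1, -1.5]
grip_width: 0.0479
grasp_force: 62.5
```

move_arm([
  [[0,0,0,0,0],[0.001,0,0,0,0],[0.002,0,0,0,0],[0.003,0,0,0,0],[0.003,0,0,0,0]],
])

```text
clock: 18.92
eef_pos: [0.5928, 0.1591, 0.0134]
tool_rot: [0.736, 0.677, 0.0, 0.0]
ft_force: [0.0, -0.5, -0.8]
grip_width: 0.0482
grasp_force: 62.5
```

move_arm([
  [[0.001,0,0,0,0],[0.002,0,0,0,0],[0.002,0,0,0,0]],
])

```text
clock: 19.3
eef_pos: [0.5936, 0.1591, 0.0133]
tool_rot: [0.736, 0.677, -0.001, -0.001]
ft_force: [-3.5, -0.0, 2.9]
grip_width: 0.0481
grasp_force: 63.0
```

move_arm([
  [[0.001,0,0,0,0],[0.001,0,0,0,100],[0.001,0,0,0,100],[-0.001,0,0.03,0,100],[-0.001,0,0.06,0,100]],
])

```text
clock: 19.92
eef_pos: [0.594, 0.159, 0.0737]
tool_rot: [0.736, 0.677, 0.0, 0.0]
ft_force: [1.3, 0.2, 0.1]
grip_width: 0.0852
grasp_force: 0.0
```

move_arm([
  [[-0.004,-0.028,0,0,0],[-0.006,-0.056,0,0,0],[-0.006,-0.056,0,0,0],[-0.006,-0.056,-0.03,0,0],[-0.006,-0.056,-0.061,0,0]],
])

```text
clock: 20.55
eef_pos: [0.5892, 0.1039, 0.0124]
tool_rot: [0.736, 0.677, 0.002, 0.001]
ft_force: [0.2, -0.4, -0.9]
grip_width: 0.0002
grasp_force: 0.0
```

Run:
```python
from h import *
o=monitor.get_obs(); print(o["eef_pos"],o["grip_width"],o["ft_force"])
p=o["eef_pos"][:2]-C; print(p@ex,p@ey)
row(cam("top"))
c=cam("wrist"); cv2.imwrite("pics/w5.png",cv2.resize(c["bgr"],(600,450)))
```

```text
[0.58917478 0.10388223 0.01244678] 0.00020310484352066425 [ 0.20204843 -0.39552633 -0.92423341]
-0.0255614545308407 -0.2721307461415481
```

View pics/w5.png

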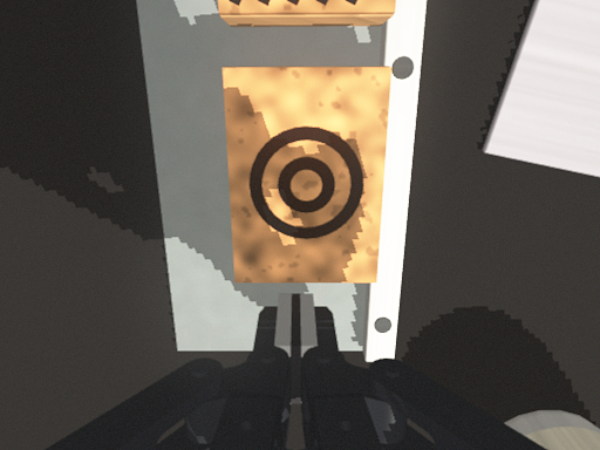

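The wrist view shows the rings block square along the fence (fence at x≈395), the wavy block about 10 mm beyond it, and the shut fingers behind its end at (295,300). Next I push the row towards the short fence.

move_arm([
  [[0.0005,0.006,0,0,0],[0.001,0.012,0,0,0],[0.0015,0.018,0,0,0],[0.002,0.024,0,0,0],[0.0024,0.03,0,0,0]],
])

```text
clock: 21.28
eef_pos: [0.5904, 0.1328, 0.0129]
tool_rot: [0.736, 0.677, -0.0, 0.001]
ft_force: [-0.0, -3.5, 2.4]
grip_width: -0.0
grasp_force: 1.7
```

move_arm([
  [[0.0004,0.005,0,0,0],[0.0008,0.01,0,0,0],[0.0012,0.014,0,0,0],[0.0012,0.016,0,0,0],[0.0012,0.016,0,0,0]],
])

```text
clock: 21.9
eef_pos: [0.5913, 0.1495, 0.0122]
tool_rot: [0.736, 0.677, 0.0, -0.0]
ft_force: [1.0, -1.9, 1.4]
grip_width: 0.0002
grasp_force: 0.9
```

Run:
```python
from h import *
o=monitor.get_obs(); print(o["eef_pos"],o["grip_width"],o["ft_force"])
p=o["eef_pos"][:2]-C; print(p@ex,p@ey)
c=cam("side"); P=np.array([C-.0*ex-y*ey for y in(0,.3)])
cv2.imwrite("pics/s5.png",cv2.resize(c["bgr"][115:185,215:275],(600,700)))
```

```text
[0.59126653 0.14947231 0.01221412] 0.00019155811961518967 [ 1.0155449  -1.86164276  1.43094859]
-0.02706868797838687 -0.22651716771725627
```

move_arm([
  [[0.0001,0.0015,0,0,0],[0.0002,0.003,0,0,0],[0.0002,0.003,0,0,0]],
])

```text
clock: 22.32
eef_pos: [0.5913, 0.1523, 0.0122]
tool_rot: [0.736, 0.677, -0.0, -0.0]
ft_force: [-0.0, -2.0, 0.3]
grip_width: 0.0002
grasp_force: 1.1
```

move_arm([
  [[0.0001,0.001,0,0,0],[0.0002,0.002,0,0,0],[0.0002,0.002,0,0,0]],
])

```text
clock: 22.7
eef_pos: [0.5915, 0.1543, 0.0122]
tool_rot: [0.736, 0.677, 0.0, -0.0]
ft_force: [0.4, -2.1, 0.3]
grip_width: -0.0001
grasp_force: 1.0
```

move_arm([
  [[0.0001,0.001,0,0,0],[0.0001,0.001,0,0,0]],
])

```text
clock: 22.95
eef_pos: [0.5916, 0.1545, 0.0122]
tool_rot: [0.736, 0.677, -0.001, 0.0]
ft_force: [0.1, -4.8, 0.2]
grip_width: 0.0003
grasp_force: 2.4
```

move_arm([
  [[0.0001,0.001,0,0,0],[0.0001,0.001,0,0,0]],
])

```text
clock: 23.2
eef_pos: [0.5916, 0.1545, 0.0122]
tool_rot: [0.736, 0.677, -0.001, 0.001]
ft_force: [-0.9, -7.1, 2.2]
grip_width: 0.0001
grasp_force: 3.6
```

move_arm([
  [[-0.0005,-0.006,0,0,0],[-0.0005,-0.006,0.06,0,0],[-0.03,0.02,0.12,10,50],[-0.06,0.06,0.17,20,100],[-0.1,0.1,0.2,30,100]],
])

```text
clock: 23.82
eef_pos: [0.5027, 0.2471, 0.2055]
tool_rot: [0.533, 0.846, 0.003, 0.0]
ft_force: [-0.3, 1.0, -0.2]
grip_width: 0.0543
grasp_force: 0.0
```

move_arm([
  [[-0.02,0.04,0.01,10,100],[-0.04,0.08,0.02,20,100],[-0.053,0.1,0.03,30,100],[-0.053,0.1,0.03,40,100],[-0.053,0.1,0.03,50,100]],
])

```text
clock: 24.45
eef_pos: [0.4487, 0.3468, 0.2331]
tool_rot: [0.124, 0.992, 0.001, -0.0]
ft_force: [0.6, 0.2, -0.5]
grip_width: 0.0852
grasp_force: 0.0
```

move_arm([
  [[0,0,0,10,100],[0,0,0,10,100],[0,0,0,10,100]],
])

```text
clock: 24.82
eef_pos: [0.4493, 0.3455, 0.2329]
tool_rot: [0.043, 0.999, 0.0, -0.0]
ft_force: [0.5, 0.2, 0.6]
grip_width: 0.0852
grasp_force: 0.0
```

Run:
```python
from h import *
o=monitor.get_obs(); print(o["eef_pos"],o["grip_width"],o["ft_force"],o["joint_pos"])
t=cam("top"); row(t)
c=cam("wrist"); row(c)
cv2.imwrite("pics/w6.png",cv2.resize(c["bgr"],(800,600)))
np.save("w6.npy",{k:c[k] for k in("bgr","Rm","p","camera_matrix")})
```

```text
[0.44926503 0.34545573 0.23285175] 0.08519323032127539 [0.49953432 0.211632   0.63413129] [6.55041440e-01 3.73651824e-01 1.93627110e-01 1.39038666e+00
 8.74854185e-04 7.40173932e-01]
row (121, 180, 71, 23) [ -27.3 -105.7  215.1   52.9   -0.4]
row (110, 265, 24, 20) [ -54.3 -197.3   37.5   16.8 -126. ]
```

View pics/w6.png

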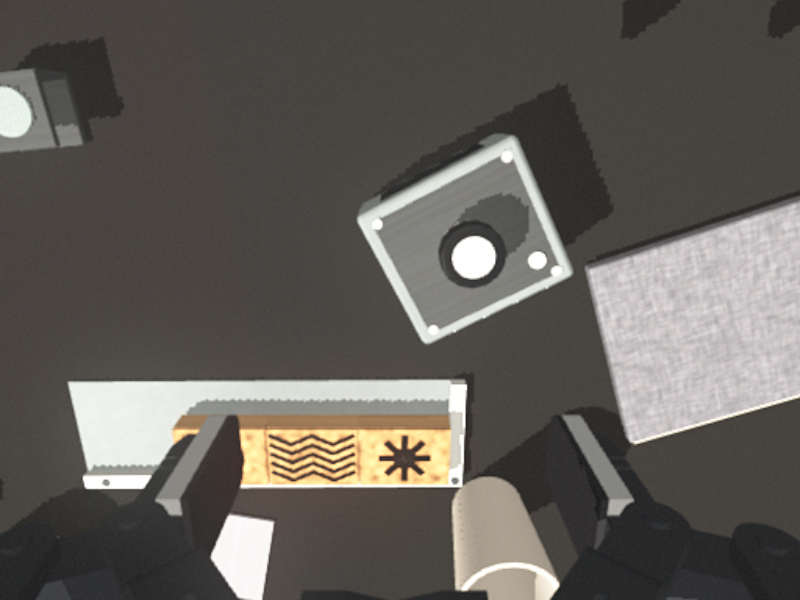

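The row is closed up in the corner, with star (405,458), wavy (313,458) and the rings block beside them, and the knob is at (473,255). I'll check the row's x and angle from the face's near edge and locate the knob.

Run:
```python
from h import *
c=np.load("w6.npy",allow_pickle=True).item(); g=c["bgr"].astype(float)
V=cv2.GaussianBlur(c["bgr"],(3,3),0).max(2).astype(float)
P=[]
for u in range(158,286,4):
    col=V[266:285,u]; i=np.argmax(np.diff(col)); P.append((u,266.5+i))
W=cast(c,P,.025)[:,:2]-C
X,Y=W@ex*1e3,W@ey*1e3; print(np.c_[Y,X].round(1)[::2].tolist()); f=np.polyfit(Y,X,1); print("slope deg",np.degrees(np.arctan(f[0])),"rms",np.std(X-np.polyval(f,Y)))
# right/left limits of the row
for v in (290,300):
    r=c["bgr"][v,280:300].tolist(); print(v,[tuple(q) for q in r][5:14])
m=(c["bgr"].max(2)<60).astype(np.uint8)*255; m[:, :270]=0;m[:130]=0;m[190:]=0;m[:,340:]=0
k=max(cnts(m,100),key=cv2.contourArea); 
(x,y),r=cv2.minEnclosingCircle(k); print("knob",x,y,r,cast(c,[(x,y)],.081),cast(c,[(x,y)],.073),"dia",np.linalg.norm(cast(c,[(x-r,y)],.081)-cast(c,[(x+r,y)],.081)))
```

```text
[[-152.8, -52.4], [-143.5, -52.4], [-134.8, -44.2], [-125.7, -40.1], [-116.3, -40.0], [-106.6, -44.0], [-97.3, -41.2], [-87.5, -52.0], [-78.5, -42.5], [-68.8, -51.9], [-59.5, -51.8], [-50.1, -51.7], [-40.8, -51.7], [-31.4, -51.6], [-22.1, -51.6], [-12.8, -51.5]]
slope deg -2.351301241365655 rms 4.294796744582125
290 [(132, 202, 249), (141, 215, 252), (156, 219, 251), (184, 210, 230), (200, 207, 211), (201, 214, 217), (200, 213, 214), (203, 214, 218), (196, 206, 210)]
300 [(175, 246, 255), (157, 234, 255), (172, 217, 248), (236, 241, 241), (255, 255, 255), (254, 255, 255), (255, 255, 255), (255, 255, 255), (255, 255, 255)]
knob 301.8997802734375 161.96336364746094 21.191465377807617 [[0.43779604 0.39017189 0.081     ]] [[0.43978591 0.39119722 0.073     ]] dia 0.037031622060831465
```

The near edge fits a line at about -51.7 mm, with both the visible blocks straight. That leaves only 1 to 1.5 mm of margin, so I'll press each block against the fence with the shut fingers, low down.

move_arm([
  [[0.03,0,-0.04,0.4,0],[0.07,0,-0.08,0.4,0],[0.109,-0.001,-0.12,0.4,0],[0.109,-0.001,-0.17,0.4,0],[0.109,-0.001,-0.21,0.4,0]],
])

```text
clock: 25.55
eef_pos: [0.5582, 0.3433, 0.0201]
tool_rot: [0.039, 0.999, -0.0, -0.001]
ft_force: [-0.9, 0.6, 0.3]
grip_width: -0.0001
grasp_force: 0.0
```

move_arm([
  [[0,0,-0.014,0,0],[0,0,-0.014,0,0],[0.004,0,-0.014,0,0],[0.008,-0.001,-0.014,0,0],[0.012,-0.001,-0.014,0,0]],
])

```text
clock: 26.18
eef_pos: [0.5716, 0.3435, 0.0104]
tool_rot: [0.038, 0.999, 0.001, 0.001]
ft_force: [0.4, -0.5, 0.2]
grip_width: -0.0002
grasp_force: 0.0
```

move_arm([
  [[0.001,0,0,0,0],[0.002,0,0,0,0],[0.002,0,0,0,0]],
])

```text
clock: 26.55
eef_pos: [0.5719, 0.3431, 0.0087]
tool_rot: [0.038, 0.999, -0.0, -0.0]
ft_force: [-2.0, 0.2, 1.5]
grip_width: 0.0
grasp_force: 1.0
```

move_arm([
  [[0.001,0,0,0,0],[0.001,0,0,0,0]],
])

```text
clock: 26.8
eef_pos: [0.572, 0.343, 0.0087]
tool_rot: [0.038, 0.999, -0.0, -0.001]
ft_force: [-4.7, -0.5, 4.3]
grip_width: -0.0001
grasp_force: 2.5
```

move_arm([
  [[0.001,0,0,0,0],[0.001,0,0,0,0]],
])

```text
clock: 27.05
eef_pos: [0.572, 0.343, 0.0087]
tool_rot: [0.038, 0.999, -0.0, -0.002]
ft_force: [-7.2, 0.2, 4.8]
grip_width: 0.0003
grasp_force: 3.7
```

move_arm([
  [[-0.007,-0.001,0,0,0],[-0.01,-0.035,0,0,0],[-0.0125,-0.07,0,0,0],[-0.0125,-0.07,0,0,0],[-0.0075,-0.07,0,0,0]],
])

```text
clock: 27.68
eef_pos: [0.5666, 0.2731, 0.009]
tool_rot: [0.038, 0.999, 0.0, -0.0]
ft_force: [-12.0, -3.4, 7.4]
grip_width: -0.0002
grasp_force: 5.2
```

move_arm([
  [[0.0015,0,0,0,0],[0.003,0,0,0,0],[0.003,0,0,0,0]],
])

```text
clock: 28.05
eef_pos: [0.5666, 0.2736, 0.0083]
tool_rot: [0.037, 0.999, -0.001, -0.003]
ft_force: [-8.4, -1.8, 6.7]
grip_width: 0.0002
grasp_force: 4.4
```

move_arm([
  [[-0.007,-0.001,0,0,0],[-0.01,-0.035,0,0,0],[-0.0135,-0.07,0,0,0],[-0.0135,-0.07,0,0,0],[-0.0085,-0.07,0,0,0]],
])

```text
clock: 28.68
eef_pos: [0.5611, 0.2038, 0.009]
tool_rot: [0.038, 0.999, 0.0, -0.0]
ft_force: [-10.8, -0.8, 5.8]
grip_width: 0.0
grasp_force: 4.4
```

move_arm([
  [[0.0015,0,0,0,0],[0.003,0,0,0,0],[0.003,0,0,0,0]],
])

```text
clock: 29.05
eef_pos: [0.5611, 0.2041, 0.0083]
tool_rot: [0.037, 0.999, -0.0, -0.003]
ft_force: [-9.4, -1.2, 6.2]
grip_width: 0.0
grasp_force: 4.5
```

All three blocks stopped at the same lay x (-61.5 mm at the TCP), so the row is flat on the fence. Next is the knob.

move_arm([
  [[-0.015,0,0,0,0],[-0.03,0.01,0.05,0,0],[-0.06,0.05,0.09,0,50],[-0.09,0.1,0.12,0,100],[-0.115,0.15,0.142,0,100]],
])

```text
clock: 29.68
eef_pos: [0.4503, 0.3544, 0.1522]
tool_rot: [0.038, 0.999, 0.001, 0.001]
ft_force: [0.6, 0.3, -0.6]
grip_width: 0.0547
grasp_force: 0.0
```

move_arm([
  [[-0.0076,0.0364,0,0,100],[-0.0076,0.0364,0,0,100],[-0.0076,0.0364,0,0,100]],
])

```text
clock: 30.05
eef_pos: [0.4425, 0.3884, 0.1497]
tool_rot: [0.037, 0.999, -0.0, 0.0]
ft_force: [-0.4, -0.4, 0.1]
grip_width: 0.0853
grasp_force: 0.0
```

Run:
```python
from h import *
o=monitor.get_obs(); print(o["eef_pos"])
c=cam("wrist"); row(cam("top"))
m=(c["bgr"].min(2)>235).astype(np.uint8)*255
for k in cnts(m,60):
    (x,y),r=cv2.minEnclosingCircle(k); print(x,y,r,cast(c,[(x,y)],.082).round(4))
cv2.imwrite("pics/w7.png",cv2.resize(c["bgr"],(500,375)))
```

```text
[0.44249262 0.38840363 0.14971444]
row (121, 180, 71, 22) [ -26.  -105.7  214.8   53.9   -0. ]
248.15655517578125 332.30352783203125 39.2209358215332 [[0.5371 0.3784 0.082 ]]
47.5 315.5 53.44633483886719 [[0.511  0.2328 0.082 ]]
223.4747772216797 251.5519256591797 19.455263137817383 [[0.4684 0.3669 0.082 ]]
288.0 238.5 23.048959732055664 [[0.4618 0.4113 0.082 ]]
312.77777099609375 208.22222900390625 7.007160186767578 [[0.4412 0.4283 0.082 ]]
255.37142944335938 210.0 18.076784133911133 [[0.4396 0.3908 0.082 ]]
320.0 209.0 18.973764419555664 [[0.4421 0.433  0.082 ]]
213.50247192382812 188.34463500976562 51.5390625 [[0.4228 0.3651 0.082 ]]
283.5384521484375 123.0 6.538570880889893 [[0.3849 0.4117 0.082 ]]
```

View pics/w7.png

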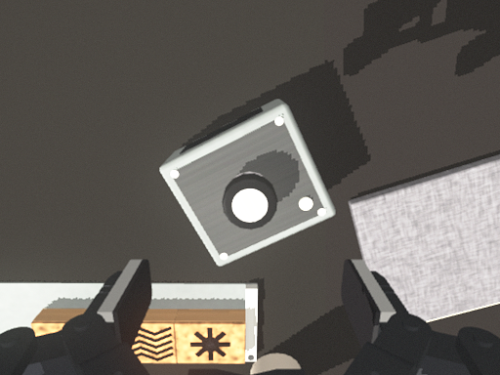

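The knob's white cap is at (250,205) in this view, which casts to (0.4396, 0.3908). The row now reads x=-26 mm and 0.0°. I'll descend and grip.

move_arm([
  [[-0.003,0.0023,-0.03,0,100],[-0.003,0.0023,-0.06,0,100],[-0.003,0.0023,-0.08,0,100],[-0.003,0.0023,-0.09,0,100],[-0.003,0.0023,-0.09,0,100]],
])

```text
clock: 30.78
eef_pos: [0.4398, 0.3891, 0.0595]
tool_rot: [0.039, 0.999, -0.0, -0.0]
ft_force: [0.2, 0.6, 0.8]
grip_width: 0.0854
grasp_force: 0.0
```

move_arm([
  [[0,0,0,0,0],[0,0,0,0,0],[0,0,0,0,0],[0,0,0,0,0],[0,0,0,0,0]],
])

```text
clock: 31.4
eef_pos: [0.4402, 0.3909, 0.0613]
tool_rot: [0.038, 0.999, 0.001, 0.001]
ft_force: [-0.8, 1.4, 6.5]
grip_width: 0.0362
grasp_force: 59.7
```

move_arm([
  [[0,0,0.006,0,0],[0,0,0.012,0,0],[0,0,0.018,0,0],[0,0,0.02,0,0],[0,0,0.02,0,0]],
])

```text
clock: 32.02
eef_pos: [0.4401, 0.3908, 0.0795]
tool_rot: [0.038, 0.999, 0.001, 0.0]
ft_force: [3.7, 6.0, -6.7]
grip_width: 0.0356
grasp_force: 64.3
```

Run:
```python
from h import *
o=monitor.get_obs(); print(o["eef_pos"],o["ft_force"],o["grip_width"])
row(cam("top"))
c=cam("wrist");cv2.imwrite("pics/w8.png",cv2.resize(c["bgr"],(500,375)))
```

```text
[0.44007944 0.39077958 0.07952508] [ 3.654155    6.03158297 -6.74940187] 0.03561108718787616
row (121, 180, 71, 22) [ -26.6 -105.8  215.    52.6   -0. ]
```

View pics/w8.png

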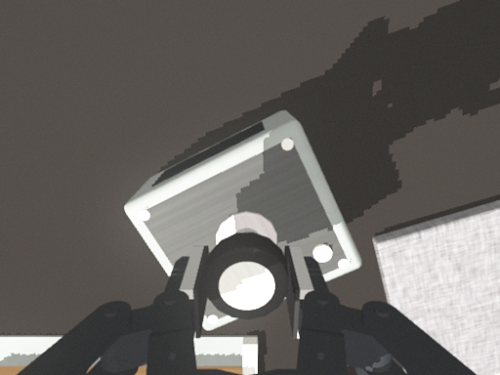

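The stem shows under the head at (245,225) and the TCP rose 18 mm against its stop, so the switch is fully out. I'll hold it for 3 s, then push it home.

move_arm([
  [[0,0,0,0,0],[0,0,0,0,0],[0,0,0,0,0],[0,0,0,0,0],[0,0,0,0,0]],
])

```text
clock: 32.75
eef_pos: [0.4401, 0.3908, 0.0795]
tool_rot: [0.038, 0.999, 0.001, 0.0]
ft_force: [4.2, 5.4, -6.9]
grip_width: 0.0361
grasp_force: 64.4
```

move_arm([
  [[0,0,0,0,0],[0,0,0,0,0],[0,0,0,0,0],[0,0,0,0,0],[0,0,0,0,0]],
])

```text
clock: 33.38
eef_pos: [0.4401, 0.3908, 0.0795]
tool_rot: [0.038, 0.999, 0.001, 0.0]
ft_force: [3.8, 5.3, -6.4]
grip_width: 0.0359
grasp_force: 64.4
```

move_arm([
  [[0,0,0,0,0],[0,0,0,0,0],[0,0,0,0,0],[0,0,0,0,0],[0,0,0,0,0]],
])

```text
clock: 34.0
eef_pos: [0.4401, 0.3908, 0.0795]
tool_rot: [0.038, 0.999, 0.001, 0.0]
ft_force: [2.9, 6.1, -7.4]
grip_width: 0.0353
grasp_force: 64.4
```

move_arm([
  [[0,0,0,0,0],[0,0,0,0,0],[0,0,0,0,0],[0,0,0,0,0],[0,0,0,0,0]],
])

```text
clock: 34.62
eef_pos: [0.4401, 0.3908, 0.0795]
tool_rot: [0.038, 0.999, 0.001, 0.0]
ft_force: [4.1, 6.2, -6.5]
grip_width: 0.0361
grasp_force: 64.4
```

move_arm([
  [[0,0,0,0,0],[0,0,0,0,0],[0,0,0,0,0],[0,0,0,0,0],[0,0,0,0,0]],
])

```text
clock: 35.25
eef_pos: [0.4401, 0.3908, 0.0795]
tool_rot: [0.038, 0.999, 0.001, 0.0]
ft_force: [3.5, 6.5, -6.3]
grip_width: 0.0353
grasp_force: 64.4
```

Run:
```python
from h import *
o=monitor.get_obs(); print(o["eef_pos"],o["ft_force"],o["grip_width"],o["clock"])
row(cam("top"))
```

```text
[0.44006997 0.39078179 0.07950567] [ 3.49291141  6.46191116 -6.27949939] 0.0352630396711481 35.25
row (121, 180, 71, 22) [ -26.7 -105.7  214.8   52.6   -0. ]
```

move_arm([
  [[0,0,-0.006,0,0],[0,0,-0.012,0,0],[0,0,-0.018,0,0],[0,0,-0.023,0,0],[0,0,-0.023,0,0]],
])

```text
clock: 35.92
eef_pos: [0.4402, 0.3908, 0.0612]
tool_rot: [0.038, 0.999, 0.002, 0.001]
ft_force: [-4.4, -0.2, 20.7]
grip_width: 0.036
grasp_force: 67.3
```

move_arm([
  [[0,0,0,0,0],[0,0,0,0,0]],
])

```text
clock: 36.17
eef_pos: [0.4402, 0.3909, 0.0612]
tool_rot: [0.038, 0.999, 0.002, 0.001]
ft_force: [-4.0, -0.0, 20.3]
grip_width: 0.0358
grasp_force: 67.3
```

The knob is home, with the TCP back at its 61 mm starting height. I'll release it and go to look at the case from above.

move_arm([
  [[0,0,0.004,0,0],[0,0,0.004,0,100],[0,0,0.004,0,100],[0,0,0.05,0,100],[0,0,0.1,0,100]],
])

```text
clock: 36.8
eef_pos: [0.4384, 0.3882, 0.1559]
tool_rot: [0.038, 0.999, -0.002, -0.002]
ft_force: [0.2, 0.1, 0.5]
grip_width: 0.0852
grasp_force: 0.0
```

move_arm([
  [[0,-0.055,0.025,0,100],[0,-0.11,0.05,0,100],[0,-0.165,0.075,0,100],[0,-0.22,0.1,0,100],[0,-0.275,0.125,0,100]],
])

```text
clock: 37.42
eef_pos: [0.4385, 0.1127, 0.282]
tool_rot: [0.038, 0.999, -0.001, -0.001]
ft_force: [1.6, -0.1, 0.6]
grip_width: 0.0855
grasp_force: 0.0
```

move_arm([
  [[0,-0.058,0.01,0,100],[0,-0.116,0.02,0,100],[0,-0.174,0.03,0,100],[0,-0.232,0.04,0,100],[-0.01,-0.29,0.04,0,100]],
])

```text
clock: 38.05
eef_pos: [0.429, -0.1772, 0.3219]
tool_rot: [0.038, 0.999, -0.0, -0.001]
ft_force: [1.2, 0.1, -0.7]
grip_width: 0.0855
grasp_force: 0.0
```

move_arm([
  [[0,-0.05,0,0,100],[0,-0.05,0,0,100],[0,-0.05,0,0,100]],
])

```text
clock: 38.42
eef_pos: [0.4289, -0.2247, 0.3212]
tool_rot: [0.038, 0.999, 0.001, -0.001]
ft_force: [-0.4, 0.6, -0.0]
grip_width: 0.0854
grasp_force: 0.0
```

Run:
```python
from h import *
o=monitor.get_obs(); print(o["eef_pos"],o["tool_rot"])
c=cam("wrist"); np.save("w9.npy",{k:c[k] for k in("bgr","Rm","p","camera_matrix")})
cv2.imwrite("pics/w9.png",cv2.resize(c["bgr"],(800,600),interpolation=cv2.INTER_CUBIC))
t=cam("top"); np.save("t9.npy",{k:t[k] for k in("bgr","Rm","p","camera_matrix")}); row(t)
```

```text
[ 0.42891507 -0.22466014  0.32119215] [ 3.83920997e-02  9.99261788e-01  6.42527571e-04 -1.22973761e-03]
row (121, 180, 71, 22) [ -26.6 -105.7  215.    53.9    0.4]
```

View pics/w9.png

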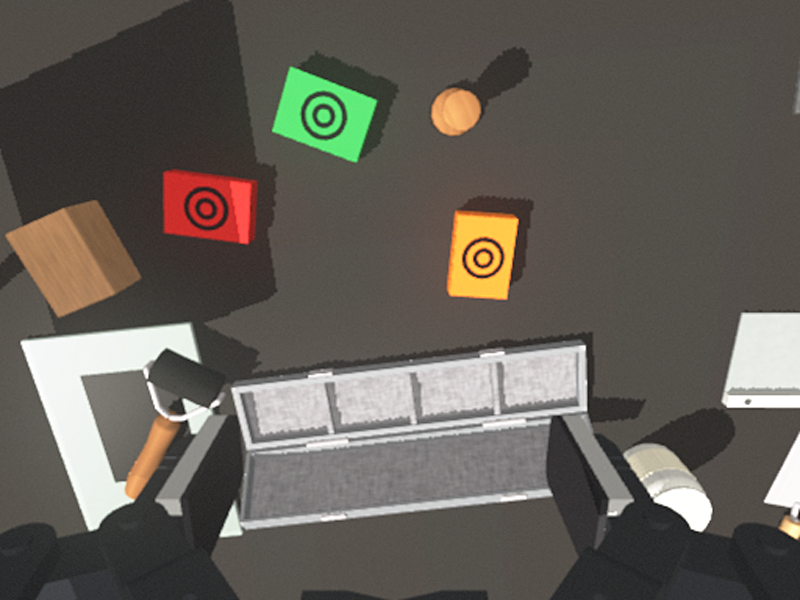

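The case pose shows well: front rim from (233,384) to (586,342), hinge line from (243,449) to (587,410), and the roller's frame at (222,395) just touching distance from the right end. I'll use the left three pockets. Next I fit the rim lines numerically.

Run:
```python
from h import *
c=np.load("w9.npy",allow_pickle=True).item(); g=cv2.cvtColor(c["bgr"],cv2.COLOR_BGR2GRAY).astype(float)
s=.64
q=cast(c,np.array([(233,384),(586,342),(587,410),(243,449)])*s,.014)[:,:2]; print(q.round(4), [np.linalg.norm(q[i]-q[(i+1)%4]).round(4) for i in range(4)])
for u in (170,240,280,340):
    v0=int((384-(u/s-233)*42/353)*s); print("col",u,v0-6,g[v0-6:v0+50,u].astype(int).tolist())
for v in (235,):
    print("row",v,140,g[v,140:385].astype(int).tolist())
```

```text
[[ 0.5621 -0.3843]
 [ 0.5451 -0.0589]
 [ 0.6151 -0.0552]
 [ 0.6323 -0.3868]] [np.float64(0.3259), np.float64(0.0702), np.float64(0.332), np.float64(0.0703)]
col 170 237 [71, 57, 59, 57, 76, 102, 107, 98, 184, 224, 224, 223, 210, 200, 206, 210, 211, 206, 203, 204, 204, 210, 212, 201, 191, 190, 201, 200, 203, 206, 209, 215, 212, 203, 200, 206, 206, 205, 207, 210, 165, 130, 122, 108, 105, 113, 205, 228, 225, 169, 121, 140, 199, 166, 116, 122]
col 240 228 [90, 70, 58, 56, 60, 98, 114, 105, 112, 204, 228, 222, 220, 210, 204, 204, 206, 209, 214, 217, 215, 211, 214, 208, 212, 214, 210, 215, 216, 210, 210, 206, 202, 210, 217, 215, 210, 214, 213, 212, 197, 158, 138, 120, 108, 108, 116, 202, 226, 224, 168, 121, 135, 194, 216, 159]
col 280 224 [63, 56, 56, 52, 97, 110, 108, 101, 193, 226, 220, 221, 216, 215, 221, 219, 212, 206, 214, 219, 211, 214, 217, 209, 210, 204, 198, 202, 205, 212, 216, 213, 219, 221, 217, 212, 213, 217, 221, 219, 167, 131, 124, 110, 109, 98, 186, 222, 221, 215, 138, 110, 190, 212, 213, 162]
col 340 217 [61, 50, 51, 50, 93, 109, 103, 112, 200, 225, 218, 218, 214, 202, 190,
[... 646 characters left out ...]
 106, 101, 98, 103, 103, 111, 121, 133, 151, 166, 183, 191, 194, 200, 202, 206, 207, 211, 218, 223, 223, 225, 225, 225, 222, 224, 221, 220, 221, 220, 220, 220, 220, 220, 220, 222, 225, 221, 220, 217, 214, 208, 203, 205, 211, 209, 205, 200, 201, 198, 202, 202, 202, 206, 215, 216, 214, 216, 219, 221, 220, 211, 216, 221, 219, 213, 203, 205, 212, 209, 191, 189, 215, 218, 192, 141, 127, 128, 129, 170, 214, 214, 206, 209, 213, 209, 210, 212, 206, 203, 207, 208, 206, 208, 213, 205, 208, 203, 192, 197, 199, 203, 206, 205, 212, 217, 216, 213, 208, 209, 212, 212, 211, 213, 210, 206, 211, 216, 210, 202, 204, 220, 222, 215, 208, 186, 145, 194, 229, 217, 216, 192, 112, 41, 45, 47, 48, 69, 83, 82, 84, 78]
```

Run:
```python
from h import *
c=np.load("w9.npy",allow_pickle=True).item(); g=cv2.cvtColor(c["bgr"],cv2.COLOR_BGR2GRAY).astype(float)
F,B=[],[]
for u in range(160,372,3):
    v0=int(round(245.8-(u-149)*.119)); col=g[v0-6:v0+8,u]; i=np.argmax(np.diff(col)); lo,hi=col[i-1],col[min(i+2,13)]
    j=np.where((col[:-1]<155)&(col[1:]>=155))[0]
    if len(j): F.append((u,v0-6+j[0]+(155-col[j[0]])/(col[j[0]+1]-col[j[0]])))
    v1=v0+36; col=g[v1-6:v1+12,u]; j=np.where((col[:-1]>=170)&(col[1:]<170))[0]; j=j[j>=4] if len(j) else j
    if len(j): B.append((u,v1-6+j[0]+(col[j[0]]-170)/(col[j[0]]-col[j[0]+1])))
def fit(P):
    W=cast(c,P,.014)[:,:2]
    for _ in range(4):
        f=np.polyfit(W[:,1],W[:,0],1); r=W[:,0]-np.polyval(f,W[:,1]); W=W[abs(r)<max(.001,1.5*r.std())]
    print(len(W),"slope deg",-np.degrees(np.arctan(f[0])),"x at y=-.22",np.polyval(f,-.22),"rms",r.std()); return f
f=fit(F); b=fit(B)
# ends + dividers: sample along a line in the rim frame at pocket level
a=-np.arctan(f[0]); cx=np.array([np.cos(a),np.sin(a)]); cy=np.array([-np.sin(a),np.cos(a)])
O=np.array([np.polyval(f,-.22),-.22])
for x in (.0025,.034):
    Y=np.arange(-.19,.20,.0005); P=np.c_[(O+x*cx)[None]+Y[:,None]*cy,np.full(len(Y),.014)]
    uv=proj(c,P); val=cv2.remap(g.astype(np.float32),uv[:,0:1].astype(np.float32),uv[:,1:2].astype(np.float32),cv2.INTER_LINEAR).ravel()
    d=np.abs(np.diff(cv2.GaussianBlur(val[:,None],(1,3),0).ravel())); pk=[i for i in range(2,len(d)-2) if d[i]>13 and d[i]==d[i-2:i+3].max()]
    print(x,[(round(Y[i]*1000,1),int(val[i+2]-val[i-1])) for i in pk])
print(O,cx,cy)
```

```text
60 slope deg 3.059289288073607 x at y=-.22 0.5557074222648427 rms 0.0001450628027316135
38 slope deg 6.6203872196049804 x at y=-.22 0.617565414186169 rms 0.004603563718841492
0.0025 [(np.float64(-168.0), 90), (np.float64(160.5), -164)]
0.034 [(np.float64(-181.5), -45), (np.float64(-168.0), 95), (np.float64(-161.5), -61), (np.float64(-80.5), -60), (np.float64(-0.5), -44), (np.float64(79.0), -45), (np.float64(83.5), 41), (np.float64(151.0), -43), (np.float64(153.0), 46), (np.float64(161.0), -90)]
[ 0.55570742 -0.22      ] [0.99857484 0.0533693 ] [-0.0533693   0.99857484]
```

The case fits well: length 328.5 mm, front edge at 3.06° with rms 0.15 mm. Now I'll compute the lid angle and the pockets.

```bash
cat >> h.py <<'E'
cx=np.array([.9986,.0534]);cy=np.array([-.0534,.9986]);CC=np.array([.5903,-.2219])
POCK=[CC+cy*(-.12+.08*k) for k in range(4)]
E
python3 - <<'E'
from h import *
print(np.round(POCK,4))
for n,px in(("w9",(400,511)),("t9",(491,262))):
    c=np.load(n+".npy",allow_pickle=True).item(); px=np.array(px)*.64
    H=np.r_[CC+.0345*cx,.014]
    th=np.linspace(1.4,2.6,241); best=[]
    for t in th:
        X=H+np.r_[-.069*np.cos(t)*cx,.069*np.sin(t)]
        Y=np.array([X+np.r_[y*cy,0] for y in np.linspace(-.1,.1,201)]); best.append(np.linalg.norm(proj(c,Y)-px,axis=1).min())
    print(n,th[np.argmin(best)],min(best))
E
```

```text
[[ 0.5967 -0.3417]
 [ 0.5924 -0.2618]
 [ 0.5882 -0.182 ]
 [ 0.5839 -0.1021]]
w9 2.46 1.0427959259632504
t9 2.295 0.13095649501842777
```

move_arm([
  [[0.02,0.05,0,-10,100],[0.04,0.1,-0.01,-20,100],[0.06,0.15,-0.02,-30,100],[0.08,0.2,-0.03,-40,100],[0.1,0.25,-0.05,-50,100]],
])

```text
clock: 39.15
eef_pos: [0.5288, 0.0244, 0.2742]
tool_rot: [0.449, 0.894, 0.0, 0.001]
ft_force: [0.8, -0.5, 0.4]
grip_width: 0.085
grasp_force: 0.0
```

move_arm([
  [[0.015,0.04,-0.03,-10,100],[0.03,0.08,-0.06,-20,100],[0.045,0.12,-0.09,-30,100],[0.06,0.15,-0.13,-40.1,100],[0.068,0.175,-0.17,-40.1,100]],
])

```text
clock: 39.78
eef_pos: [0.5961, 0.1995, 0.1026]
tool_rot: [0.726, 0.688, 0.0, 0.0]
ft_force: [-0.3, 0.5, 0.5]
grip_width: 0.0856
grasp_force: 0.0
```

move_arm([
  [[0,0,0,0,100],[0,0,0,0,100]],
])

```text
clock: 40.02
eef_pos: [0.5961, 0.1969, 0.1045]
tool_rot: [0.726, 0.687, 0.0, 0.0]
ft_force: [0.2, -0.6, 0.1]
grip_width: 0.0855
grasp_force: 0.0
```

Run:
```python
from h import *
o=monitor.get_obs(); print(o["eef_pos"],R.from_quat(o["tool_rot"]).apply([0,1,0]))
p=o["eef_pos"][:2]-C; print("lay",p@ex,p@ey)
c=held(.025); row(c)
```

```text
[0.59609891 0.19690157 0.10446632] [ 9.98463543e-01 -5.54095646e-02  5.77718902e-04]
lay -0.02598870738844166 -0.17885414409699013
(215, 0, 86, 249) [  0.5996   0.2448 157.6694  49.2516  85.4608] off [48.03927977  0.7957674 ] ang -1.3628299885534148
```

move_arm([
  [[0.0005,0.004,-0.03,-1.3,100],[0.0005,0.004,-0.06,-1.3,100],[0.0005,0.004,-0.08,-1.3,100],[0.0005,0.004,-0.091,-1.3,100],[0.0005,0.004,-0.0915,-1.3,100]],
])

```text
clock: 40.7
eef_pos: [0.5973, 0.1997, 0.0128]
tool_rot: [0.735, 0.678, 0.0, 0.0]
ft_force: [-0.1, -0.7, -1.0]
grip_width: 0.0859
grasp_force: 0.0
```

move_arm([
  [[0,0,0,0,100],[0,0,0,0,0],[0,0,0,0,0],[0,0,0,0,0],[0,0,0,0,0]],
])

```text
clock: 41.32
eef_pos: [0.5968, 0.2003, 0.013]
tool_rot: [0.735, 0.678, 0.0, -0.0]
ft_force: [-2.1, -0.7, 6.0]
grip_width: 0.0482
grasp_force: 63.9
```

move_arm([
  [[0,0,0,0,0],[0,0,0.02,0,0],[0,0,0.06,0,0],[0,0,0.1,0,0],[0,0,0.1,0,0]],
])

```text
clock: 41.95
eef_pos: [0.5997, 0.2012, 0.1161]
tool_rot: [0.735, 0.678, 0.004, 0.002]
ft_force: [1.4, 0.2, -1.2]
grip_width: 0.048
grasp_force: 63.2
```

Run:
```python
from h import *
o=monitor.get_obs(); print(o["eef_pos"],o["grip_width"])
held(o["eef_pos"][2]+.0125)
row(cam("top"))
```

```text
[0.59969423 0.20116563 0.11607168] 0.048039137689260936
(192, 190, 121, 155) [ 0.5994  0.2056 75.8233 48.969  85.3983] off [ 4.43727412 -0.55083845] ang -0.03351547346963457
(205, 0, 82, 156) [ 0.6036  0.2838 52.595  27.4243 85.4398] off [82.72295378 -2.5943324 ] ang 0.007984526530364633
row (168, 169, 19, 29) [   2.8 -168.2   88.5   55.9  -84. ]
```

move_arm([
  [[-0.001,-0.05,0.005,1.5,0],[-0.002,-0.105,0.01,3,0],[-0.003,-0.16,0.01,4.5,0],[-0.004,-0.215,0.01,6,0],[-0.005,-0.27,0.01,7.5,0]],
])

```text
clock: 42.68
eef_pos: [0.5902, -0.0713, 0.1195]
tool_rot: [0.688, 0.725, -0.001, -0.002]
ft_force: [1.3, -0.2, -1.1]
grip_width: 0.048
grasp_force: 63.2
```

move_arm([
  [[-0.001,-0.055,0,0,0],[-0.001,-0.11,0,0,0],[-0.001,-0.16,0,0,0],[-0.002,-0.193,0,0,0],[-0.002,-0.193,0,0,0]],
])

```text
clock: 43.3
eef_pos: [0.588, -0.2652, 0.119]
tool_rot: [0.69, 0.723, -0.001, -0.002]
ft_force: [0.2, 0.9, -1.9]
grip_width: 0.0481
grasp_force: 63.2
```

move_arm([
  [[0,0,-0.02,0,0],[0,0,-0.04,0,0],[0,0,-0.06,0,0],[0,0,-0.06,0,0],[0,0,-0.06,0,0]],
])

```text
clock: 43.92
eef_pos: [0.5899, -0.2621, 0.0618]
tool_rot: [0.689, 0.725, -0.0, -0.0]
ft_force: [-0.5, 0.1, -1.2]
grip_width: 0.0478
grasp_force: 63.1
```

```bash
cat >> h.py <<'E'
def atcase():
    o=monitor.get_obs(); y=R.from_quat(o["tool_rot"]).apply([0,1,0]); print(o["eef_pos"].round(4),"tooly deg",np.degrees(np.arctan2(y[1],y[0])).round(2),"w",o["grip_width"],"f",o["ft_force"].round(1))
    p=o["eef_pos"][:2]-CC; print("case x,y (mm)",(p@cx*1e3).round(1),[((p@cy+.12-.08*k)*1e3).round(1) for k in range(4)])
    return o
E
python3 - <<'E'
from h import *
o=atcase(); c=held(o["eef_pos"][2]+.0125)
cv2.imwrite("pics/w10.png",cv2.resize(c["bgr"],(800,600),interpolation=cv2.INTER_CUBIC))
E
```

```text
[ 0.5899 -0.2621  0.0618] tooly deg 2.97 w 0.047848115075301276 f [-0.5  0.1 -1.2]
case x,y (mm) -2.5 [np.float64(79.9), np.float64(-0.1), np.float64(-80.1), np.float64(-160.1)]
(190, 190, 122, 155) [  0.5883  -0.2576  76.0853  50.3514 -86.648 ] off [ 4.57939931 -1.41502583] ang 0.378002471565253
```

View pics/w10.png

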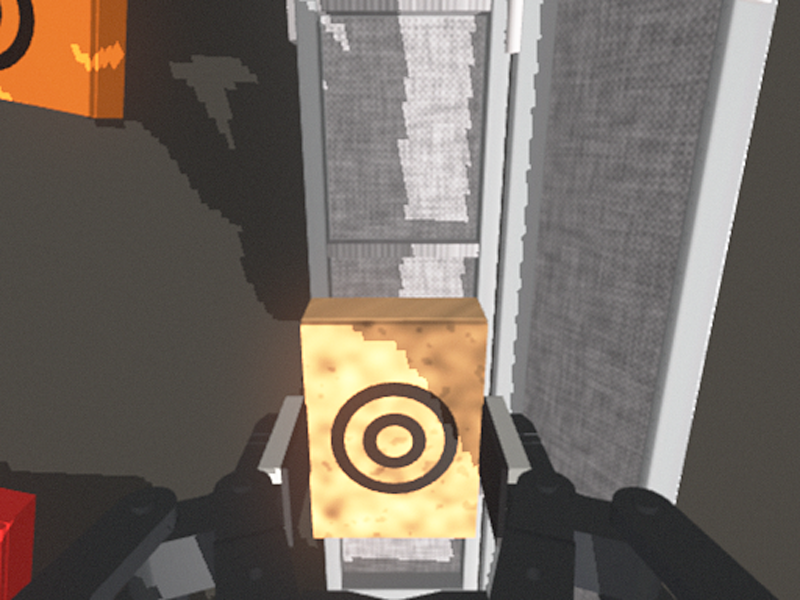

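The pocket below is ready. Its inner walls run at x≈328 and x≈479 near row 240, with the divider at rows 240-258 and the pocket's near end at row ≈585. I'll cast these to check the pocket's position against the block in hand.

Run:
```python
from h import *
o=atcase(); c=cam("wrist")
g=cv2.cvtColor(c["bgr"],cv2.COLOR_BGR2GRAY).astype(int)
for v in(100,130,170): print(v,190,g[v,190:235].tolist(),"|",300,g[v,300:345].tolist())
for u in(230,285): print("col",u,145,g[145:175,u].tolist())
for n,p in(("front inner",[(322,100),(326,200)]),("back inner",[(488,100),(482,200)]),("div",[(400,240),(400,258)]),("near end",[(400,585)])):
    w=cast(c,np.array(p)*.64,.014)[:,:2]-CC; print(n,np.c_[w@cx,w@cy+.04].round(4).tolist())
```

```text
[ 0.5904 -0.2625  0.0625] tooly deg 2.96 w 0.04820668946100445 f [ 0.5  1.  -0.6]
case x,y (mm) -2.1 [np.float64(79.5), np.float64(-0.5), np.float64(-80.5), np.float64(-160.5)]
100 190 [50, 49, 66, 105, 132, 135, 134, 135, 137, 136, 137, 134, 139, 137, 135, 111, 87, 102, 123, 128, 127, 129, 127, 119, 128, 134, 130, 125, 125, 126, 130, 134, 136, 134, 132, 131, 130, 128, 129, 125, 127, 133, 138, 138, 138] | 300 [123, 122, 131, 133, 137, 126, 102, 91, 119, 172, 209, 219, 218, 216, 217, 217, 218, 219, 222, 223, 203, 126, 85, 118, 124, 141, 178, 210, 215, 212, 212, 213, 215, 213, 212, 215, 217, 184, 122, 126, 129, 126, 128, 129, 128]
130 190 [52, 51, 51, 48, 77, 118, 134, 132, 134, 135, 137, 136, 136, 138, 138, 136, 118, 100, 90, 120, 135, 122, 118, 122, 129, 130, 137, 136, 135, 129, 123, 126, 126, 122, 122, 122, 125, 124, 125, 130, 138, 126, 120, 128, 136] | 300 [134, 132, 133, 133, 114, 93, 95, 139, 200, 220, 216, 216, 218, 218, 220, 220, 221, 224, 227, 172, 76, 114, 125, 140, 179, 210, 211, 216, 216, 213, 214, 213, 213, 212, 218, 199, 149, 126, 126, 125, 126, 124, 128, 126, 121]
170 19
[... 242 characters left out ...]
93, 93, 139, 201, 220, 217, 219, 217, 217, 219, 221, 224, 228, 177, 60, 89, 118, 130, 163, 202, 216, 214, 214, 216, 212, 214, 218, 217, 183, 126, 126, 125, 126, 127, 126, 125, 126, 124, 120, 117, 115, 111]
col 230 145 [123, 136, 144, 139, 135, 141, 137, 112, 100, 107, 128, 137, 137, 137, 138, 135, 139, 138, 140, 140, 147, 151, 145, 145, 151, 147, 138, 128, 134, 145]
col 285 145 [138, 144, 142, 141, 139, 138, 129, 115, 105, 115, 181, 205, 202, 200, 204, 201, 202, 206, 202, 202, 203, 208, 210, 208, 209, 214, 212, 198, 211, 216]
front inner [[-0.0261, 0.0907], [-0.0262, 0.058]]
back inner [[0.0289, 0.0906], [0.0286, 0.0579]]
div [[-0.0002, 0.0437], [-0.0002, 0.037]]
near end [[0.0001, -0.1162]]
```

Run:
```python
from h import *
o=atcase(); c=cam("wrist")
for v,us in((100,(192.6,205,308.8,320.6)),(130,(194.2,206,307.3,319.2)),(170,(196.7,208.3,305.3,316.2))):
    w=cast(c,[(u,v) for u in us],.014)[:,:2]-CC; print((w@cx*1e3).round(1),((w@cy+.04)*1e3).round(1))
bb=cast(c,[(302*.64,322*.64),(487*.64,322*.64),(478*.64,538*.64),(313*.64,538*.64)],o["eef_pos"][2]+.0125)[:,:2]-CC; print("block corners",np.c_[bb@cx*1e3,(bb@cy+.04)*1e3].round(1).tolist(),np.c_[bb@cx*1e3,(bb@cy+.04)*1e3].mean(0))
```

```text
[ 0.5906 -0.2627  0.0629] tooly deg 2.95 w 0.0480967844604861 f [-1.1 -0.1 -0.5]
case x,y (mm) -1.8 [np.float64(79.2), np.float64(-0.8), np.float64(-80.8), np.float64(-160.8)]
[-33.9 -27.3  28.3  34.6] [72.5 72.5 72.4 72.3]
[-34.  -27.5  28.3  34.9] [56.6 56.6 56.4 56.4]
[-33.8 -27.2  28.3  34.6] [33.9 33.9 33.7 33.7]
block corners [[-26.0, 35.0], [21.7, 34.8], [22.8, -34.4], [-26.7, -34.2]] [-2.0156923   0.27514026]
```

The block's face corners give its centre at x=-2.0, y=+0.3 mm against a pocket centre at +0.4. I'll shift it +2.4 mm across the case and lower it.

move_arm([
  [[0.0024,0,0,0,0],[0.0024,0,-0.015,0,0],[0.0024,0,-0.03,0,0],[0.0024,0,-0.03,0,0],[0.0024,0,-0.03,0,0]],
])

```text
clock: 44.7
eef_pos: [0.5921, -0.2628, 0.0315]
tool_rot: [0.689, 0.725, -0.0, -0.0]
ft_force: [0.3, -0.4, -1.0]
grip_width: 0.0487
grasp_force: 63.2
```

Run:
```python
from h import *
o=atcase()
```

```text
[ 0.5921 -0.2628  0.0315] tooly deg 2.92 w 0.048734066224007666 f [ 0.3 -0.4 -1. ]
case x,y (mm) -0.4 [np.float64(79.1), np.float64(-0.9), np.float64(-80.9), np.float64(-160.9)]
```

move_arm([
  [[0.001,0,-0.006,0,0],[0.001,0,-0.011,0,0],[0.001,0,-0.0155,0,0],[0.001,0,-0.0165,0,0],[0.001,0,-0.0165,0,0]],
])

```text
clock: 45.32
eef_pos: [0.5933, -0.2628, 0.0154]
tool_rot: [0.689, 0.725, -0.0, -0.0]
ft_force: [0.9, -0.3, -1.6]
grip_width: 0.0484
grasp_force: 63.2
```

Run:
```python
from h import *
o=atcase()
```

```text
[ 0.5933 -0.2628  0.0154] tooly deg 2.92 w 0.04837223532927332 f [ 0.9 -0.3 -1.6]
case x,y (mm) 0.8 [np.float64(79.0), np.float64(-1.0), np.float64(-81.0), np.float64(-161.0)]
```

It's in, at z=15.4 mm with no rim contact. I'll release it and fetch the wavy-lines block.

move_arm([
  [[0,0,0,0,75],[0,0,0,0,75],[0,0,0.03,0,75],[0,0,0.07,0,100],[0,0,0.11,0,100]],
])

```text
clock: 45.95
eef_pos: [0.5933, -0.2628, 0.1268]
tool_rot: [0.689, 0.725, 0.0, 0.0]
ft_force: [0.7, 0.1, 0.2]
grip_width: 0.0854
grasp_force: 0.0
```

Run:
```python
from h import *
o=atcase(); c=cam("wrist")
for bb,r in blocks(c,.027,2000): w=r[:2]-CC; print(bb,r,"case",(w@cx*1e3).round(1),((w@cy+.04)*1e3).round(1))
row(cam("top"))
```

```text
[ 0.5933 -0.2628  0.1268] tooly deg 2.92 w 0.08544259206372251 f [0.7 0.1 0.2]
case x,y (mm) 0.8 [np.float64(79.0), np.float64(-1.0), np.float64(-81.0), np.float64(-161.0)]
(217, 145, 71, 95) [  0.5927  -0.2601  73.48    50.0962 -87.0521] case 0.4 1.7
(0, 0, 125, 76) [ 0.4656 -0.1548 77.2803 46.1619 -8.0491] case -120.9 113.7
row (121, 179, 49, 21) [-26.1 -71.4 146.3  52.7  -0.3]
```

move_arm([
  [[0,0.05,0,-1.5,100],[0.001,0.107,0,-3,100],[0.002,0.165,0,-4.5,100],[0.003,0.222,0,-6,100],[0.004,0.28,0,-7.5,100]],
])

```text
clock: 46.68
eef_pos: [0.5971, 0.0189, 0.1252]
tool_rot: [0.735, 0.678, 0.0, 0.0]
ft_force: [0.3, 0.3, -0.2]
grip_width: 0.0856
grasp_force: 0.0
```

move_arm([
  [[0.001,0.055,0,0,100],[0.002,0.11,0,0,100],[0.003,0.165,0,0,100],[0.005,0.22,-0.01,0,100],[0.005,0.253,-0.03,0,100]],
])

```text
clock: 47.3
eef_pos: [0.6027, 0.2735, 0.0958]
tool_rot: [0.734, 0.679, 0.001, 0.0]
ft_force: [-0.2, -0.2, 0.3]
grip_width: 0.0856
grasp_force: 0.0
```

move_arm([
  [[0,0,0,0,100],[0,0,0,0,100]],
])

```text
clock: 47.55
eef_pos: [0.6021, 0.2697, 0.0952]
tool_rot: [0.735, 0.678, -0.0, 0.0]
ft_force: [-0.8, -0.4, -0.0]
grip_width: 0.0852
grasp_force: 0.0
```

```bash
cat >> h.py <<'E'
def atlay():
    o=monitor.get_obs(); y=R.from_quat(o["tool_rot"]).apply([0,1,0]); p=o["eef_pos"][:2]-C
    print("lay",(p@ex*1e3).round(1),(p@ey*1e3).round(1),"z",o["eef_pos"][2].round(4),"tooly",np.degrees(np.arctan2(y[1],y[0])).round(2)); return o
E
python3 - <<'E'
from h import *
atlay(); c=cam("wrist"); row(c); row(cam("side"))
E
```

```text
lay -25.7 -105.8 z 0.0952 tooly -4.58
row (232, 119, 20, 30) [-30.3 -83.8 175.3  54.2  -0.2]
```

The rings block sits at (0.4, ~0) mm in pocket 1. Next I grip the wavy block.

move_arm([
  [[0,0.0005,-0.03,0,100],[0,0.0005,-0.06,0,100],[0,0.0005,-0.075,0,100],[0,0.0005,-0.082,0,100],[0,0.0005,-0.0825,0,100]],
])

```text
clock: 48.28
eef_pos: [0.6028, 0.2704, 0.0135]
tool_rot: [0.735, 0.678, 0.0, 0.0]
ft_force: [-1.0, 0.7, -0.3]
grip_width: 0.0851
grasp_force: 0.0
```

move_arm([
  [[0,0,0,0,100],[0,0,0,0,0],[0,0,0,0,0],[0,0,0,0,0],[0,0,0,0,0]],
])

```text
clock: 48.9
eef_pos: [0.6025, 0.2709, 0.014]
tool_rot: [0.735, 0.678, 0.0, 0.0]
ft_force: [-1.1, -0.4, 4.8]
grip_width: 0.0483
grasp_force: 64.0
```

move_arm([
  [[0,0,0,0,0],[0,0,0.02,0,0],[0,0,0.06,0,0],[0,0,0.1,0,0],[0,0,0.11,0,0]],
])

```text
clock: 49.52
eef_pos: [0.6041, 0.2715, 0.1259]
tool_rot: [0.735, 0.678, 0.003, 0.001]
ft_force: [0.2, 0.1, -1.5]
grip_width: 0.0481
grasp_force: 63.4
```

move_arm([
  [[-0.001,-0.05,0,1.5,0],[-0.002,-0.105,0,3,0],[-0.003,-0.16,0,4.5,0],[-0.004,-0.215,0,6,0],[-0.005,-0.27,0,7.6,0]],
])

```text
clock: 50.15
eef_pos: [0.5961, -0.001, 0.121]
tool_rot: [0.688, 0.726, -0.001, -0.001]
ft_force: [0.9, -0.3, -1.2]
grip_width: 0.0481
grasp_force: 63.4
```

move_arm([
  [[-0.003,-0.055,0,0,0],[-0.006,-0.11,0,0,0],[-0.008,-0.16,0,0,0],[-0.008,-0.183,-0.02,0,0],[-0.008,-0.183,-0.05,0,0]],
])

```text
clock: 50.78
eef_pos: [0.5891, -0.1842, 0.0711]
tool_rot: [0.689, 0.725, 0.0, 0.0]
ft_force: [-0.3, 0.6, -1.6]
grip_width: 0.0481
grasp_force: 63.4
```

move_arm([
  [[0,0,-0.005,0,0],[0,0,-0.005,0,0],[0,0,-0.005,0,0]],
])

```text
clock: 51.15
eef_pos: [0.5903, -0.1818, 0.0689]
tool_rot: [0.688, 0.726, 0.0, 0.001]
ft_force: [-0.0, 0.5, -1.5]
grip_width: 0.0479
grasp_force: 63.3
```

Run:
```python
from h import *
o=atcase(); z=o["eef_pos"][2]+.0125
c=cam("wrist")
for bb,r in blocks(c,z,2000): w=r[:2]-CC; print(bb,r,"case",(w@cx*1e3).round(1),((w@cy-.04)*1e3).round(1))
row(cam("top"))
```

```text
[ 0.5903 -0.1818  0.0689] tooly deg 3.1 w 0.04791304041746995 f [-0.   0.5 -1.5]
case x,y (mm) 2.1 [np.float64(160.1), np.float64(80.1), np.float64(0.1), np.float64(-79.9)]
(192, 191, 120, 190) [  0.5901  -0.1884  97.3539  48.6475 -86.9296] case 1.6 -6.5
(0, 120, 105, 103) [ 0.5096 -0.1352 40.0057 39.4188 79.621 ] case -76.0 50.9
row (121, 180, 26, 18) [-26.4 -36.8  77.1  52.6  -0.1]
```

move_arm([
  [[-0.0013,-0.0003,0,0,0],[-0.0013,-0.0003,-0.015,0,0],[-0.0013,-0.0003,-0.03,0,0],[-0.0013,-0.0003,-0.036,0,0],[-0.0013,-0.0003,-0.036,0,0]],
])

```text
clock: 51.88
eef_pos: [0.5871, -0.1824, 0.0306]
tool_rot: [0.688, 0.725, -0.001, -0.001]
ft_force: [0.1, -0.3, -0.9]
grip_width: 0.0482
grasp_force: 63.4
```

Run:
```python
from h import *
o=atcase()
```

```text
[ 0.5871 -0.1824  0.0306] tooly deg 3.02 w 0.048225354087247874 f [ 0.1 -0.3 -0.9]
case x,y (mm) -1.1 [np.float64(159.6), np.float64(79.6), np.float64(-0.4), np.float64(-80.4)]
```

move_arm([
  [[0.0017,0.0002,-0.003,0,0],[0.0017,0.0002,-0.006,0,0],[0.0017,0.0002,-0.01,0,0],[0.0017,0.0002,-0.0145,0,0],[0.0017,0.0002,-0.0145,0,0]],
])

```text
clock: 52.5
eef_pos: [0.5892, -0.1823, 0.0169]
tool_rot: [0.688, 0.726, -0.0, -0.001]
ft_force: [-0.5, 0.3, -1.0]
grip_width: 0.0486
grasp_force: 63.4
```

Run:
```python
from h import *
o=atcase()
```

```text
[ 0.5892 -0.1823  0.0169] tooly deg 3.02 w 0.04858260625451926 f [-0.5  0.3 -1. ]
case x,y (mm) 1.0 [np.float64(159.6), np.float64(79.6), np.float64(-0.4), np.float64(-80.4)]
```

move_arm([
  [[0,0,0,0,75],[0,0,0,0,75],[0,0,0.03,0,75],[0,0,0.07,0,100],[0,0,0.11,0,100]],
])

```text
clock: 53.12
eef_pos: [0.5897, -0.1825, 0.1288]
tool_rot: [0.688, 0.725, 0.0, 0.0]
ft_force: [0.5, 0.2, -0.4]
grip_width: 0.0849
grasp_force: 0.0
```

Run:
```python
from h import *
o=atcase(); c=cam("wrist")
for bb,r in blocks(c,.027,2000): w=r[:2]-CC; print(bb,r,"case",(w@cx*1e3).round(1),((w@cy-.04)*1e3).round(1))
cv2.imwrite("pics/w11.png",cv2.resize(c["bgr"],(600,450)))
row(cam("top"))
```

```text
[ 0.5897 -0.1825  0.1288] tooly deg 3.02 w 0.084931737262599 f [ 0.5  0.2 -0.4]
case x,y (mm) 1.5 [np.float64(159.4), np.float64(79.4), np.float64(-0.6), np.float64(-80.6)]
(217, 146, 70, 176) [  0.5917  -0.2196 152.1497  51.1148 -85.715 ] case 1.5 -37.8
(24, 100, 111, 90) [ 0.4638 -0.1517 78.5818 55.9946 -6.8285] case -122.6 36.9
row (121, 180, 26, 18) [-26.4 -36.8  77.1  52.6  -0.1]
```

move_arm([
  [[0.001,0.05,0,-1.5,100],[0.002,0.107,0,-3,100],[0.004,0.165,0,-4.5,100],[0.006,0.222,0,-6,100],[0.008,0.28,0,-7.6,100]],
])

```text
clock: 53.85
eef_pos: [0.5975, 0.0993, 0.1272]
tool_rot: [0.735, 0.678, 0.0, 0.0]
ft_force: [0.2, -0.3, 0.2]
grip_width: 0.0853
grasp_force: 0.0
```

move_arm([
  [[0.003,0.055,0,0,100],[0.006,0.11,0,0,100],[0.009,0.165,0,0,100],[0.009,0.21,-0.01,0,100],[0.009,0.223,-0.03,0,100]],
])

```text
clock: 54.48
eef_pos: [0.6068, 0.3242, 0.0974]
tool_rot: [0.733, 0.68, 0.001, 0.0]
ft_force: [0.7, 0.4, -0.7]
grip_width: 0.0855
grasp_force: 0.0
```

move_arm([
  [[0,0,0,0,100],[0,0,0,0,100]],
])

```text
clock: 54.72
eef_pos: [0.6068, 0.3189, 0.0972]
tool_rot: [0.735, 0.678, -0.001, 0.0]
ft_force: [0.6, -0.2, 0.2]
grip_width: 0.086
grasp_force: 0.0
```

Run:
```python
from h import *
atlay(); c=cam("wrist"); row(c)
```

```text
lay -24.9 -56.4 z 0.0972 tooly -4.67
```

move_arm([
  [[0,0.0015,-0.03,0.1,100],[0,0.0015,-0.06,0.1,100],[0,0.0015,-0.075,0.1,100],[0,0.0015,-0.084,0.1,100],[0,0.0015,-0.0845,0.1,100]],
])

```text
clock: 55.4
eef_pos: [0.607, 0.3217, 0.0132]
tool_rot: [0.734, 0.679, 0.0, 0.0]
ft_force: [0.1, 0.4, 1.1]
grip_width: 0.0853
grasp_force: 0.0
```

move_arm([
  [[0,0,0,0,100],[0,0,0,0,0],[0,0,0,0,0],[0,0,0,0,0],[0,0,0,0,0]],
])

```text
clock: 56.02
eef_pos: [0.6066, 0.3224, 0.014]
tool_rot: [0.734, 0.679, 0.0, -0.0]
ft_force: [-2.6, -1.1, 6.0]
grip_width: 0.0482
grasp_force: 63.0
```

move_arm([
  [[0,0,0,0,0],[0,0,0.02,0,0],[0,0,0.06,0,0],[0,0,0.1,0,0],[0,0,0.11,0,0]],
])

```text
clock: 56.65
eef_pos: [0.6086, 0.323, 0.1262]
tool_rot: [0.734, 0.679, 0.003, 0.001]
ft_force: [0.4, -0.0, -1.5]
grip_width: 0.048
grasp_force: 62.4
```

Run:
```python
from h import *
o=atlay(); print(o["grip_width"]); held(o["eef_pos"][2]+.0125)
```

```text
lay -23.5 -52.2 z 0.1262 tooly -4.48
0.04799956650241
(191, 153, 124, 160) [ 0.6097  0.3438 72.7492 48.5458 85.4363] off [20.87245419 -0.42383612] ang -0.08914901517557894
```

move_arm([
  [[-0.003,-0.05,0,1.5,0],[-0.006,-0.105,0,3,0],[-0.009,-0.16,0,4.5,0],[-0.012,-0.215,0,6,0],[-0.015,-0.27,0,7.5,0]],
])

```text
clock: 57.32
eef_pos: [0.5901, 0.0502, 0.1205]
tool_rot: [0.688, 0.726, -0.001, -0.001]
ft_force: [0.9, 0.2, -1.1]
grip_width: 0.048
grasp_force: 62.4
```

move_arm([
  [[-0.003,-0.055,0,0,0],[-0.006,-0.11,0,0,0],[-0.006,-0.16,0,0,0],[-0.006,-0.174,-0.02,0,0],[-0.006,-0.174,-0.05,0,0]],
])

```text
clock: 57.95
eef_pos: [0.5852, -0.124, 0.0711]
tool_rot: [0.689, 0.724, -0.0, -0.0]
ft_force: [-0.7, 0.1, -1.8]
grip_width: 0.0481
grasp_force: 62.4
```

move_arm([
  [[0,0,-0.005,0,0],[0,0,-0.005,0,0],[0,0,-0.005,0,0]],
])

```text
clock: 58.32
eef_pos: [0.5866, -0.1217, 0.0689]
tool_rot: [0.688, 0.726, 0.0, 0.001]
ft_force: [0.5, -0.7, -0.8]
grip_width: 0.0481
grasp_force: 62.4
```

Run:
```python
from h import *
o=atcase(); z=o["eef_pos"][2]+.0125
c=cam("wrist"); np.save("w12.npy",{k:c[k] for k in("bgr","Rm","p","camera_matrix")})
for bb,r in blocks(c,z,2000): w=r[:2]-CC; print(bb,r,"case",(w@cx*1e3).round(1),((w@cy-.12)*1e3).round(1))
t=cam("top")
for bb,r in blocks(t,.027,200): 
    w=r[:2]-CC
    if abs(w@cx)<.03 and abs(w@cy)<.15: print("top",bb,r,(w@cx*1e3).round(1),(w@cy*1e3).round(1))
```

```text
[ 0.5866 -0.1217  0.0689] tooly deg 3.07 w 0.048069505820034816 f [ 0.5 -0.7 -0.8]
case x,y (mm) 1.6 [np.float64(220.3), np.float64(140.3), np.float64(60.3), np.float64(-19.7)]
(0, 219, 111, 86) [ 0.5013 -0.1188 47.0639 37.6515 -8.6569] case -83.4 -12.3
(190, 152, 125, 232) [  0.586   -0.1214 114.9538  48.6214 -86.8941] case 1.1 -19.4
```

move_arm([
  [[0,0.0008,0,0,0],[0,0.0008,-0.015,0,0],[0,0.0008,-0.03,0,0],[0,0.0008,-0.036,0,0],[0,0.0008,-0.036,0,0]],
])

```text
clock: 59.05
eef_pos: [0.5848, -0.121, 0.0307]
tool_rot: [0.688, 0.725, -0.001, -0.001]
ft_force: [0.9, -0.2, -0.2]
grip_width: 0.0479
grasp_force: 62.4
```

move_arm([
  [[0,0,0,0,0],[0,0,0,0,0]],
])

```text
clock: 59.3
eef_pos: [0.5862, -0.1213, 0.0325]
tool_rot: [0.688, 0.726, 0.0, 0.0]
ft_force: [0.1, 0.1, -0.5]
grip_width: 0.0485
grasp_force: 62.4
```

Run:
```python
from h import *
o=atcase()
c=np.load("w12.npy",allow_pickle=True).item(); P=np.array([.5866,-.1217,.0689])
hs=cv2.cvtColor(c["bgr"],cv2.COLOR_BGR2HSV)
# face edges of the held block: near-camera edge along column 252, far edge unseen under merged mask
g=c["bgr"].max(2).astype(int); print("col",250,[int(v) for v in g[150:175,250]], "|",[int(v) for v in g[295:340,250]])
```

```text
[ 0.5862 -0.1213  0.0325] tooly deg 3.02 w 0.04848894355463537 f [ 0.1  0.1 -0.5]
case x,y (mm) 1.3 [np.float64(220.7), np.float64(140.7), np.float64(60.7), np.float64(-19.3)]
col 250 [177, 175, 155, 158, 165, 165, 161, 161, 161, 166, 167, 172, 194, 173, 149, 184, 201, 200, 203, 206, 209, 207, 212, 210, 212] | [255, 255, 255, 255, 255, 255, 255, 255, 255, 255, 255, 255, 255, 254, 254, 255, 231, 134, 164, 227, 255, 255, 254, 255, 255, 255, 214, 111, 80, 87, 87, 85, 85, 78, 111, 202, 249, 254, 253, 253, 252, 252, 252, 253, 254]
```

Run:
```python
from h import *
c=np.load("w12.npy",allow_pickle=True).item()
w=cast(c,[(250,164),(250,321.5),(250,329.5)],.0799)[:,:2]-CC; print("face edges y rel pocket3",((w@cy-.12)*1e3).round(1),"TCP was -19.7")
w=cast(c,[(250,329.5)],.027)[:,:2]-CC; print("wavy's edge y",((w@cy)*1e3).round(1))
```

```text
face edges y rel pocket3 [ 33.  -41.5 -46. ] TCP was -19.7
wavy's edge y [29.3]
```

move_arm([
  [[-0.0004,0.0011,0,0,0],[-0.0004,0.0011,-0.005,0,0],[-0.0004,0.0011,-0.01,0,0],[-0.0004,0.0011,-0.015,0,0],[-0.0004,0.0011,-0.016,0,0]],
])

```text
clock: 59.92
eef_pos: [0.5852, -0.12, 0.016]
tool_rot: [0.688, 0.726, -0.0, -0.0]
ft_force: [-2.3, 0.4, 6.0]
grip_width: 0.0482
grasp_force: 63.1
```

Run:
```python
from h import *
o=atcase()
```

```text
[ 0.5852 -0.12    0.016 ] tooly deg 3.02 w 0.04824667645281621 f [-2.3  0.4  6. ]
case x,y (mm) 0.3 [np.float64(222.0), np.float64(142.0), np.float64(62.0), np.float64(-18.0)]
```

It's at floor height with a light contact. I'll release it and look over all three.

move_arm([
  [[0,0,0,0,75],[0,0,0,0,75],[0,0,0.03,0,75],[0,0,0.08,0,100],[-0.03,-0.03,0.13,0,100]],
])

```text
clock: 60.55
eef_pos: [0.5582, -0.1476, 0.145]
tool_rot: [0.687, 0.727, 0.001, 0.001]
ft_force: [0.8, -0.9, 0.4]
grip_width: 0.0856
grasp_force: 0.0
```

move_arm([
  [[-0.03,-0.02,0.05,10,100],[-0.06,-0.04,0.1,20,100],[-0.09,-0.06,0.12,30,100],[-0.11,-0.06,0.12,40,100],[-0.11,-0.06,0.12,50,100]],
])

```text
clock: 61.18
eef_pos: [0.4455, -0.2091, 0.2647]
tool_rot: [0.315, 0.949, -0.0, 0.001]
ft_force: [0.5, 0.1, -0.0]
grip_width: 0.0856
grasp_force: 0.0
```

move_arm([
  [[0,0,0,10,100],[0,0,0,20,100],[0,0,0,30,100],[0,0,0,37,100],[0,0,0,37,100]],
])

```text
clock: 61.8
eef_pos: [0.4467, -0.2086, 0.2638]
tool_rot: [0.001, 1.0, -0.0, 0.0]
ft_force: [-0.3, 0.6, -0.3]
grip_width: 0.0855
grasp_force: 0.0
```

Run:
```python
from h import *
o=atcase(); c=cam("wrist"); np.save("w13.npy",{k:c[k] for k in("bgr","Rm","p","camera_matrix")})
for bb,r in blocks(c,.027,500): w=r[:2]-CC; print(bb,r,"case",(w@cx*1e3).round(1),[((w@cy+.12-.08*k)*1e3).round(1) for k in(1,2,3)])
P=np.array([np.r_[CC+x*cx+y*cy,.02] for x in(-.07,.1) for y in(-.2,.2)]); uv=proj(c,P); a=np.clip(uv.min(0),0,511).astype(int); b=uv.max(0).astype(int)
print(a,b); cv2.imwrite("pics/w13.png",cv2.resize(c["bgr"][a[1]:b[1],a[0]:b[0]],(800,int(800*(b[1]-a[1])/(min(512,b[0])-a[0]))),interpolation=cv2.INTER_CUBIC))
```

```text
[ 0.4467 -0.2086  0.2638] tooly deg 89.94 w 0.08552200823206935 f [-0.3  0.6 -0.3]
case x,y (mm) -142.7 [np.float64(140.9), np.float64(60.9), np.float64(-19.1), np.float64(-99.1)]
(29, 261, 42, 63) [  0.6248  -0.4701 110.1782  24.9555 -34.0994] case 21.2 [np.float64(-209.7), np.float64(-289.7), np.float64(-369.7)]
(181, 242, 120, 49) [  0.587   -0.2226 148.7729  62.1722 -86.2715] case -3.3 [np.float64(39.5), np.float64(-40.5), np.float64(-120.5)]
(307, 240, 59, 44) [  0.5792  -0.1041  72.2869  59.78   -86.8972] case -4.8 [np.float64(158.2), np.float64(78.2), np.float64(-1.8)]
(274, 129, 56, 69) [ 0.4545 -0.1536 72.7245 52.9482 -8.598 ] case -132.0 [np.float64(115.5), np.float64(35.5), np.float64(-44.5)]
(0, 101, 48, 80) [ 0.4271 -0.4781 75.5582 63.4358 16.9848] case -176.7 [np.float64(-207.1), np.float64(-287.1), np.float64(-367.1)]
(271, 37, 37, 37) [ 0.3405 -0.1707 36.7967 33.9952 89.9287] case -246.7 [np.float64(104.5), np.float64(24.5), np.float64(-55.5)]
[ 74 207] [404 337]
```

View pics/w13.png

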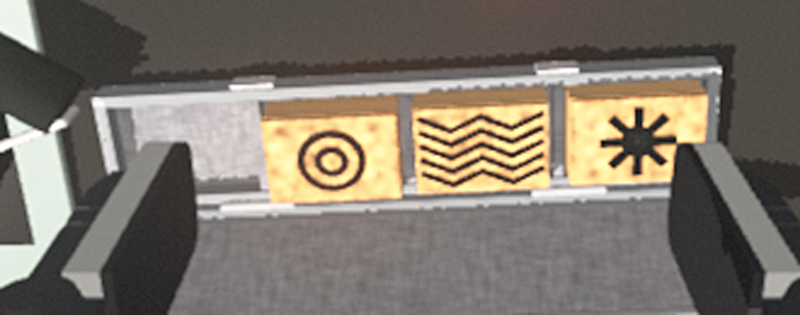

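All three blocks lie face up in pockets 1-3: rings (330,160), wavy (482,150) and star (637,140). I'll check each one's offsets along and across from its face edges.

Run:
```python
from h import *
c=np.load("w13.npy",allow_pickle=True).item(); hsv=cv2.cvtColor(c["bgr"],cv2.COLOR_BGR2HSV)
m=cv2.inRange(hsv,(8,60,175),(28,255,255)).astype(np.float32)
V=c["bgr"].max(2).astype(np.float32)
def samp(I,a,b,n=401):
    Q=np.c_[CC+np.linspace(0,1,n)[:,None]*(b-a)@np.array([cx,cy])+a@np.array([cx,cy]),np.full(n,.027)]
    uv=proj(c,Q).astype(np.float32); return cv2.remap(I,uv[:,:1],uv[:,1:],cv2.INTER_LINEAR).ravel()
for k,nm in((1,"rings"),(2,"wavy"),(3,"star")):
    y0=-.12+.08*k
    for x in(-.018,.019):
        s=samp(m,np.array([x,y0-.05]),np.array([x,y0+.05]))>127; i=np.where(s)[0]; t=np.linspace(-50,50,401)
        i=i[abs(t[i])<43]; print(nm,"x",x,"y edges",t[i[0]],t[i[-1]],"mid",(t[i[0]]+t[i[-1]])/2)
    for y in(-.028,.0,.028):
        s=samp(V,np.array([-.045,y0+y]),np.array([.045,y0+y])); t=np.linspace(-45,45,401); d=np.diff(cv2.GaussianBlur(s[:,None],(1,9),0).ravel())
        a=np.argmax(np.where((t[:-1]>-34)&(t[:-1]<-17),d,-9)); b=np.argmin(np.where((t[:-1]>17)&(t[:-1]<34),d,9)); print("   y",y,"x edges",t[a].round(1),t[b].round(1),"mid",((t[a]+t[b])/2).round(1))
```

```text
rings x -0.018 y edges -33.75 36.0 mid 1.125
rings x 0.019 y edges -34.25 36.0 mid 0.875
   y -0.028 x edges -22.7 32.9 mid 5.1
   y 0.0 x edges -22.5 17.8 mid -2.4
   y 0.028 x edges -23.2 26.8 mid 1.8
wavy x -0.018 y edges -36.25 42.75 mid 3.25
wavy x 0.019 y edges -36.0 42.75 mid 3.375
   y -0.028 x edges -25.2 25.2 mid 0.0
   y 0.0 x edges -18.0 25.2 mid 3.6
   y 0.028 x edges -17.1 34.0 mid 8.4
star x -0.018 y edges -38.25 34.0 mid -2.125
star x 0.019 y edges -37.25 18.5 mid -9.375
   y -0.028 x edges -26.1 34.0 mid 3.9
   y 0.0 x edges -26.1 25.0 mid -0.6
   y 0.028 x edges -25.9 20.7 mid -2.6
```

All the blocks read within about 2 mm of their pocket centres, so they're seated flat. Now the lid, which stands at about 135°. I'll bring the shut fingers behind its outer edge near the left end, where reach allows.

move_arm([
  [[0.05,0.02,0,3.1,0],[0.1,0.04,0,3.1,0],[0.15,0.06,0,3.1,0],[0.2,0.08,-0.02,3.1,0],[0.256,0.093,-0.05,3.1,0]],
])

```text
clock: 62.48
eef_pos: [0.703, -0.1151, 0.2158]
tool_rot: [-0.027, 1.0, -0.0, 0.002]
ft_force: [0.5, -0.5, -1.0]
grip_width: -0.0002
grasp_force: 0.0
```

move_arm([
  [[0,0,-0.04,0,0],[0,0,-0.08,0,0],[0,0,-0.08,0,0],[0,0,-0.08,0,0]],
])

```text
clock: 62.98
eef_pos: [0.7015, -0.1163, 0.1366]
tool_rot: [-0.027, 1.0, -0.0, 0.001]
ft_force: [-0.2, -0.8, 0.3]
grip_width: 0.0
grasp_force: 0.0
```

Run:
```python
from h import *
o=atcase(); p=o["eef_pos"][:2]-CC; print("y from centre",p@cy)
t=np.load("t9.npy",allow_pickle=True).item(); print("tin top",cast(t,np.array([(376,247)])*.64,.07))
c=cam("wrist"); g=cv2.cvtColor(c["bgr"],cv2.COLOR_BGR2GRAY)
cv2.imwrite("pics/w14.png",cv2.resize(c["bgr"],(800,600)))
```

```text
[ 0.7015 -0.1163  0.1366] tooly deg 93.07 w 2.9450854428835258e-05 f [-0.2 -0.8  0.3]
case x,y (mm) 116.7 [np.float64(219.5), np.float64(139.5), np.float64(59.5), np.float64(-20.5)]
y from centre 0.09949683681867802
tin top [[0.69665498 0.00776005 0.07      ]]
```

View pics/w14.png

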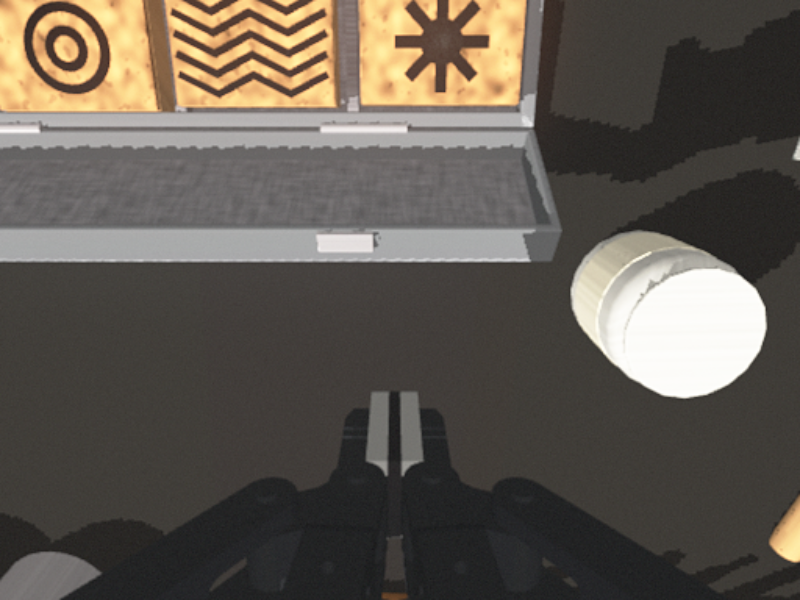

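The tips (395,395) are clear behind the lid's outer edge (row 262), and the tin at (670,315) is well to the side. I'll check the edge's X before descending.

Run:
```python
from h import *
c=cam("wrist"); H=np.r_[.0349,.014]
# two edges of the lid front wall at image column 450: rim edge row 228, outer edge row 262
for nm,row_,f in(("rim",228,0),("outer",262,.018)):
    best=min(((abs(proj(c,np.r_[CC+(H[0]-.069*np.cos(t)+f*np.sin(t))*cx+.11*cy,H[1]+.069*np.sin(t)+f*np.cos(t)])[0,1]-row_*.64),t) for t in np.linspace(1.7,2.6,181))); t=best[1]
    print(nm,best,"X,Z",H[0]-.069*np.cos(t)+f*np.sin(t),H[1]+.069*np.sin(t)+f*np.cos(t))
```

```text
rim (np.float64(0.1060523270286069), np.float64(2.1350000000000002)) X,Z 0.07179727236721847 0.07230601419973154
outer (np.float64(0.11093570489305193), np.float64(2.165)) X,Z 0.08844429041898527 0.061095742520182905
```

move_arm([
  [[0,0,-0.05,0,0],[0,0,-0.09,0,0],[0,0,-0.116,0,0],[0,0,-0.116,0,0],[0,0,-0.116,0,0]],
])

```text
clock: 63.7
eef_pos: [0.7026, -0.1165, 0.0217]
tool_rot: [-0.027, 1.0, -0.0, 0.002]
ft_force: [0.6, -1.1, 0.6]
grip_width: 0.0002
grasp_force: 0.0
```

move_arm([
  [[-0.01,-0.0005,0,0,0],[-0.018,-0.001,0.002,0,0],[-0.026,-0.0014,0.008,0,0],[-0.034,-0.0018,0.014,0,0],[-0.042,-0.0022,0.019,0,0]],
])

```text
clock: 64.32
eef_pos: [0.6589, -0.1184, 0.039]
tool_rot: [-0.027, 1.0, -0.0, 0.001]
ft_force: [1.6, 0.2, 0.3]
grip_width: 0.0002
grasp_force: 0.0
```

move_arm([
  [[-0.008,-0.0004,0.005,0,0],[-0.016,-0.0008,0.009,0,0],[-0.024,-0.0012,0.012,0,0],[-0.031,-0.0016,0.014,0,0],[-0.038,-0.002,0.016,0,0]],
])

```text
clock: 64.95
eef_pos: [0.6201, -0.1203, 0.0538]
tool_rot: [-0.027, 1.0, 0.0, -0.0]
ft_force: [1.8, 1.0, 0.7]
grip_width: 0.0001
grasp_force: 0.6
```

Run:
```python
from h import *
atcase()
```

```text
[ 0.6201 -0.1203  0.0538] tooly deg 93.13 w 0.00010831525349065339 f [1.8 1.  0.7]
case x,y (mm) 35.2 [np.float64(219.9), np.float64(139.9), np.float64(59.9), np.float64(-20.1)]
```

move_arm([
  [[-0.006,-0.0003,0.001,0,0],[-0.012,-0.0006,0.002,0,0],[-0.018,-0.001,0.002,0,0],[-0.018,-0.001,0.002,0,0]],
])

```text
clock: 65.45
eef_pos: [0.6016, -0.1213, 0.0555]
tool_rot: [-0.027, 1.0, 0.0, -0.001]
ft_force: [-0.4, -0.3, -0.1]
grip_width: -0.0001
grasp_force: 0.0
```

move_arm([
  [[0.004,0,0.02,0,0],[0.004,0,0.05,0,0],[-0.01,-0.0005,0.055,0,0],[-0.021,-0.001,0.055,0,0],[-0.021,-0.001,0.055,0,0]],
])

```text
clock: 66.08
eef_pos: [0.5793, -0.1221, 0.1093]
tool_rot: [-0.027, 1.0, 0.0, -0.002]
ft_force: [-0.6, 0.3, -0.1]
grip_width: 0.0001
grasp_force: 0.0
```

move_arm([
  [[0,0,-0.015,0,0],[0,0,-0.03,0,0],[0,0,-0.042,0,0],[0,0,-0.052,0,0],[0,0,-0.062,0,0]],
])

```text
clock: 66.7
eef_pos: [0.582, -0.1223, 0.048]
tool_rot: [-0.027, 1.0, -0.0, 0.0]
ft_force: [0.3, 0.3, 1.3]
grip_width: -0.0001
grasp_force: 0.6
```

Run:
```python
from h import *
atcase()
```

```text
[ 0.582  -0.1223  0.048 ] tooly deg 93.13 w -0.00012844300777980951 f [0.3 0.3 1.3]
case x,y (mm) -3.0 [np.float64(219.9), np.float64(139.9), np.float64(59.9), np.float64(-20.1)]
```

move_arm([
  [[0,0,-0.005,0,0],[0,0,-0.01,0,0],[0,0,-0.014,0,0],[0,0,-0.016,0,0],[0,0,-0.016,0,0]],
])

```text
clock: 67.32
eef_pos: [0.5818, -0.1223, 0.0326]
tool_rot: [-0.027, 1.0, 0.0, 0.0]
ft_force: [0.2, -0.7, -0.1]
grip_width: -0.0003
grasp_force: 0.0
```

move_arm([
  [[0,0,0.01,0,0],[-0.018,-0.001,0.01,0,0],[-0.018,-0.001,0.003,0,0],[-0.018,-0.001,-0.001,0,0],[-0.018,-0.001,-0.003,0,0]],
])

```text
clock: 67.95
eef_pos: [0.5643, -0.1233, 0.0318]
tool_rot: [-0.027, 1.0, -0.0, 0.0]
ft_force: [-8.0, 1.7, 22.8]
grip_width: 0.0004
grasp_force: 11.7
```

move_arm([
  [[0,0,-0.001,0,0],[0,0,-0.002,0,0],[0,0,-0.002,0,0]],
])

```text
clock: 68.32
eef_pos: [0.5643, -0.1233, 0.0317]
tool_rot: [-0.027, 1.0, -0.0, 0.001]
ft_force: [-9.9, 2.2, 26.1]
grip_width: -0.0001
grasp_force: 12.7
```

Run:
```python
from h import *
atcase()
```

```text
[ 0.5643 -0.1233  0.0317] tooly deg 93.13 w -6.354007184404108e-05 f [-9.9  2.2 26.1]
case x,y (mm) -20.7 [np.float64(219.8), np.float64(139.8), np.float64(59.8), np.float64(-20.2)]
```

The lid stops hard at 31.7 mm against the 32 mm shut height, under 26 N. I'll back off, check the clearance and hand in.

move_arm([
  [[0,0,0.02,0,0],[-0.02,0,0.07,0,0],[-0.05,0,0.12,0,0],[-0.1,0,0.16,0,0],[-0.12,0,0.18,0,0]],
])

```text
clock: 68.95
eef_pos: [0.4431, -0.1234, 0.21]
tool_rot: [-0.027, 1.0, -0.0, 0.001]
ft_force: [0.8, 0.7, -0.7]
grip_width: 0.0003
grasp_force: 0.0
```

move_arm([
  [[0,0,0,0,0],[0,0,0,0,0],[0,0,0,0,0],[0,0,0,0,0]],
])

```text
clock: 69.45
eef_pos: [0.4438, -0.1231, 0.2065]
tool_rot: [-0.027, 1.0, 0.0, -0.001]
ft_force: [-0.4, -1.4, 0.1]
grip_width: 0.0002
grasp_force: 0.0
```

Run:
```python
from h import *
o=atcase(); c=cam("wrist"); g=cv2.cvtColor(c["bgr"],cv2.COLOR_BGR2GRAY).astype(int)
# front of the case: profile over the front wall and lid top; expected edge rows for the shut lid
for y in(-.02,.05):
    E=[proj(c,np.r_[CC+x*cx+y*cy,z])[0] for x,z in((-.0341,0),(-.0341,.014),(-.0341,.032),(.0349,.032))]
    u=int(E[2][0]); print("expected rows table/rim/lid front/lid back",[round(e[1],1) for e in E]); a=int(E[0][1])-4
    print(u,a,g[a:a+60,u].tolist())
print([b for b in blocks(c,.027,800)])
```

```text
[ 0.4438 -0.1231  0.2065] tooly deg 93.14 w 0.0001919852259312582 f [-0.4 -1.4  0.1]
case x,y (mm) -141.0 [np.float64(226.5), np.float64(146.5), np.float64(66.5), np.float64(-13.5)]
expected rows table/rim/lid front/lid back [np.float64(256.0), np.float64(262.2), np.float64(270.9), np.float64(325.0)]
131 251 [66, 65, 71, 66, 64, 90, 113, 116, 114, 113, 115, 126, 124, 116, 117, 115, 117, 118, 111, 120, 254, 255, 246, 228, 231, 233, 232, 232, 232, 231, 232, 231, 231, 229, 230, 229, 229, 228, 229, 229, 229, 228, 227, 229, 227, 227, 226, 227, 227, 227, 227, 225, 226, 226, 225, 225, 226, 226, 226, 224]
expected rows table/rim/lid front/lid back [np.float64(256.0), np.float64(262.3), np.float64(270.9), np.float64(325.0)]
197 252 [65, 65, 68, 62, 93, 114, 116, 115, 115, 113, 124, 120, 116, 113, 114, 115, 114, 110, 121, 227, 255, 246, 225, 227, 226, 227, 226, 226, 224, 226, 225, 226, 224, 224, 223, 223, 224, 223, 222, 222, 221, 223, 222, 220, 221, 223, 222, 222, 222, 222, 221, 224, 223, 223, 223, 222, 224, 223, 223, 227]
[((177, 138, 81, 98), array([ 0.4632, -0.1561, 99.8977, 76.403 ,  6.2285])), ((181, 29, 45, 46), array([ 0.3392, -0.1705, 39.2417, 33.6826, 48.4593]))]
```

The lid's front edge appears at rows 270.5-271 against 270.9 expected for shut, and the seam shows no dark gap. The lid is closed all along, so I hand in.

```bash
python3 -c "
from workcell import job
print(job.job_done())"
```

```text
the job is handed in; nothing more can be done
None
```

I handed the job in at about 70 s. The three blocks present were squared up in a row on the board, the lamp was on for over 3 s and pushed home, each block lies in its own pocket (rings 1, wavy 2, star 3), and the case is shut. I know of nothing that failed; the hand-in gave no verdict.

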